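# Clip the canister into the bench mixer and shift it into range

### The job

Press the sample canister down into the mixer's two spring clips until both have snapped over its barrel and it rests on the saddles; do not drop it in. Only when it is clipped in, work the shift lever through its H-shaped gate: back to neutral, across, and fully to the end of the slot that has the round dome beside it. Do not disturb the bottles and the carton standing around, and let go of everything at the end.

Things in the scene. Friction and masses are not known exactly. Their poses are not given: they have to be found in the camera images.
- mixer: White bench mixer, housing 190 (x) x 320 (y) mm, fixed to the worktop; origin at the centre of its underside on the worktop, x away from the robot at yaw 0, y to the left, z up. Grey deck at z = 60 mm. The clip cradle is on its left half (y = +95), the H gate of the shift lever on its right half (y = -85).
- gate (a point): Centre of the H gate, in the steel top (96 x 88 mm, z = 100 mm in the mixer's frame) of the turret; axes as the mixer's. The long slots run along x, at y = -18 mm (outer) and y = +18 mm (inner, canister side); the neutral slot joins them at x = 0. Slots are 13 mm wide, the stick 10 mm thick, so the lever crosses only with lever_shift near 0.
- cradle (a point): Centre of the seated canister: (0, 95, 105) mm in the mixer's frame, same axes; the canister lies along x, either way round, resting on rubber saddles. A steel spring clip 12 mm wide (pedestal 18 x 44 mm) stands at x = -38 and at x = +38 mm; fingers have 58 mm free between them, down to the deck 45 mm below. Pushing straight down takes about 10 N.
- clip_mouth (a point): Middle of the clips' mouths, 22 mm above cradle. Each clip has two sprung arms; their lips stand 22 mm apart 11 mm above cradle and flare to a mouth 38 mm wide at this point (tips 2 mm higher). The barrel meets them when its axis is about 22 mm above cradle and is pulled home over the last 12 mm.
- canister: Loose sample canister, 150 mm long, 150 g: a round aluminium barrel 30 mm in diameter with a grey square cap (36 x 36 x 14 mm) at each end; symmetric end for end. Lies on the worktop on its caps; origin at its centre (18 mm above the worktop), x along its axis, z up at the start. Grip it across the barrel at the middle.
- knob (a point): Centre of the black ball knob, 40 mm in diameter, at the top of the shift lever.
- pivot (a point): Pivot of the shift lever, mixer-frame (0, -85, 20) mm, axes as the mixer's; the knob centre is 180 mm from it, at 180 * (sin s, cos s sin c, cos s cos c) mm with s = lever_shift, c = lever_cross.
- lever_shift (a joint): Lean of the lever along the mixer's x, rad: 0 neutral, +0.25 stop at the far end of a slot (+x, knob 45 mm away from the robot), -0.25 stop at the near end. Stays where it is left (about 1.5 N of friction at the knob).
- lever_cross (a joint): Lean of the lever across the gate along the mixer's y, rad: -0.22 in the outer slot, where it starts (anywhere along that slot), +0.22 in the inner slot, beside the canister cradle (+y). Changes only in neutral. Stays where it is left.
- dome_mark: Aluminium round dome, 22 mm in diameter, 15 mm high, fixed on the turret top at one end of the inner slot (x = +45 or -45 mm in the mixer's frame, y = -50.5); that end is the wanted one. Origin at its underside.
- fin_mark: Aluminium block of three upright fins, 22 x 22 x 15 mm, fixed at the other end of the inner slot (the range not wanted). Origin at its underside.
- kit_box: Bystander: pale reagent kit carton, 60 (x) x 110 (y) x 60 (z) mm, beside one end of the canister; origin at the centre of its underside.
- dropper: Bystander: small brown dropper bottle, 28 mm in diameter, 68 mm tall, standing on the other side of the canister, at its other end; origin at the centre of its underside.
- wash_bottle: Bystander: white wash bottle, 62 x 89 mm, 191 mm tall, standing behind the mixer's gate; origin at the centre of its underside.
Not all that is in view belongs to the job. Several things have the shape of the canister; the one meant has the colours described above.

How it is judged:
By the outcome, as a careful person would: the job done as asked, in the order asked, and still so for the second after the job is handed in, with the robot touching nothing.
It also fails if it takes over 51 s, if anything falls off the work surface, if the arm or the gripper's body presses on something with over 40 N, if the wrist force passes 120 N, or if a joint passes its speed limit or range.

### The arm

A 6-joint arm with a two-finger parallel gripper is mounted at the origin on a cart in front of the work surface, level with it; the furniture and walls round the work are solid. World frame = base frame: x ahead of the robot, y to its left, z up, the work surface at z = 0. Lengths are in m, angles in rad, forces in N, time in s.
With the tool pointing down it reaches from about 0.375 to 0.825 m from the base axis. Payload 5.5 kg.
Tool frame: the origin (TCP) lies at the very end of the fingers, on their centre line; the grasp point (between the pads) lies 19 mm behind it; y points along the fingers, x is the direction in which the jaws open and shut, and the axes are right-handed (so a half turn about y gives the same grasp; the last joint's range is limited). The gripper opens to 85 mm and grips with 20 to 120 N. Pads are 22 mm wide; open, the fingers measure 114 mm over their backs; the gripper's body (76 mm by 85 mm) begins 54 mm behind the grasp point. The pads swing forward as they close: fully open they stand 13 mm farther back than shut.
Start: joints at [0, 0.314, -0.047, 1.21, 0, 1.571], TCP at [0.6, -0, 0.231] pointing down, gripper open.
Joint ranges: [-2.67, 2.67], [-0.69, 1.73], [-1.03, 1.25], [-2.08, 2.16], [-1.42, 1.45], [-3.14, 3.14]. Speed limits (rad/s): [2.39, 2.39, 3.01, 3.14, 3.14, 3.14].

### API

Orientations are given as a unit quaternion [w, x, y, z].
In Python, from bench import r gives the robot as it stands.
- The arm moves only by the tool servo_tool, never from a script. Its argument "plan" is a list of rows, each an object of numbers: "x", "y", "z": the shift along the tool's x, y, z in mm; "ax", "ay", "az": the turn, a rotation vector about the tool's x, y, z in rad; "claw": the closure, from 0 (fully open) to 1 (shut). A call has 1 to 12 rows; each row shifts and turns the pose as measured when the row begins, along the tool's axes as they then stand; what a row does not reach is not made up. A row lasts 1/8 s, in which the tool goes at most 62.5 mm and 10.7 degrees, less where a joint would pass 70% of its speed; a pose out of reach is approached as far as the arm can. A call with a gripper value outside its range is refused whole. The fingers move at their own pace and stop on an object; the grip force is fixed at half the most. Time passes only in rows, so rows that do not move let the fingers close. It gives the time, the measured TCP pose, the force and the opening at its end, in the units of the state.
- r.observe(): the state, without advancing time (a new reading comes with each control period).
- r.camera(name): name is "scene" or "side" or "wrist"; returns the picture (420x560x3 uint8, red, green, blue); there is no depth.
- r.camera_model(name): a dict with "camera_matrix" (3x3 intrinsics, pixels), "xyz" and "attitude" of the camera in the world; the wrist camera has in their place "mount" (4x4, takes a point from camera to tool coordinates, whose origin is the TCP and whose axes are the tool frame's). Camera axes: x right, y down, z forward; pixel columns grow to the right and rows downward; lengths in m; the calibration is good to about 2 mm. A picture is of the moment at which its call begins: read the wrist's pose just before it. camera_model takes no time and is no camera call.
- r.close_job(): hands the job in, once; it reports no verdict.
The state is a dict: "clock": time; "q": joint angles; "joint_vel": joint speeds; "joint_torque": joint torques, N m; "tool_pos": TCP position; "eef_rot": TCP orientation; "wrist_force": force on the tool from outside, world axes, zero at the start; "torque": the same for the moment, N m; "opening": opening from 0.0 (shut) to 1.0 (fully open).
Only numpy, scipy, OpenCV 4.12 (cv2) and the standard library are available. Lean on these libraries where they do the work, as an engineer would, in place of code of your own. Each camera call takes 0.05 s, during which the arm holds its last target.

## Working session

There is one attempt and no reset: what is moved stays moved. The work goes in short steps, Python scripts to look and compute and a tool call to move; the robot and the scene stay as the last step left them, time stands still between calls to the robot, and variables do not carry over. Pictures are saved under pics/ and viewed, and the job is handed in when it is done.

Besides the shell and the picture viewer there is one more tool, called after "Emit:" as name([rows], argument=value, ...), one row to a line, values as JSON. servo_tool: Moves the arm, as the interface text tells. Its arguments: {"type":"object","properties":{"plan":{"type":"array"}},"required":["plan"]}

```bash
mkdir -p pics; ls; cat > h.py <<'E'
import numpy as np,cv2
from bench import r
from scipy.spatial.transform import Rotation as R
def save(n,img): cv2.imwrite(f'pics/{n}.png',cv2.cvtColor(img,cv2.COLOR_RGB2BGR))
E
python3 - <<'E'
from h import *
print(r.observe())
for n in ("scene","side","wrist"):
    print(n,r.camera_model(n))
    im=r.camera(n); np.save(f'{n}0.npy',im); save(n+'0',im)
E
```

```text
pics
{'clock': 0.0, 'q': array([ 2.96623683e-06,  3.14245030e-01, -4.80450654e-02,  1.21021835e+00,
        1.25951703e-05,  1.57080664e+00]), 'joint_vel': array([ 0.00258493, -0.00053779, -0.00102632,  0.00010726,  0.00119351,
       -0.00013073]), 'joint_torque': array([ 1.69644722e-03, -5.39594257e+01,  3.39749372e+01,  1.94567809e-02,
        9.49871333e-05,  6.01428906e-05]), 'tool_pos': array([5.99429599e-01, 5.94579202e-06, 2.30438094e-01]), 'eef_rot': array([ 7.07110971e-01, -7.07102073e-01,  6.07924896e-04,  6.02725474e-04]), 'wrist_force': array([0.51665012, 0.52242491, 0.90015521]), 'torque': array([-0.04232854,  0.00972696, -0.02999632]), 'opening': 1.0011482915306356}
scene {'camera_matrix': array([[425.9996391 ,   0.        , 274.60145226],
       [  0.        , 425.9996391 , 212.53889187],
       [  0.        ,   0.        ,   1.        ]]), 'xyz': array([ 0.15134883, -0.93123073,  0.78648547]), 'attitude': array([-0.45332943,  0.85620619, -0.21638822,  0.12074574])}
side {'camera_matrix': array([[533.18462324,   0.        , 276.818081  ],
       [  0.        , 533.18462324, 208.461919  ],
       [  0.        ,   0.        ,   1.        ]]), 'xyz': array([-0.11417148,  1.09128685,  0.95899288]), 'attitude': array([ 0.1350189 , -0.23372178,  0.83622   , -0.47736793])}
wrist {'camera_matrix': array([[329.77239789,   0.        , 279.06749016],
       [  0.        , 329.77239789, 207.6515025 ],
       [  0.        ,   0.        ,   1.        ]]), 'mount': array([[ 9.99999795e-01, -3.28931448e-04, -5.49347819e-04,
         7.59943251e-04],
       [ 4.13039030e-04, -3.24196488e-01,  9.45989676e-01,
        -1.42694560e-01],
       [-4.89262387e-04, -9.45989709e-01, -3.24196285e-01,
         8.43956903e-02],
       [ 0.00000000e+00,  0.00000000e+00,  0.00000000e+00,
         1.00000000e+00]])}
```

View pics/scene0.png

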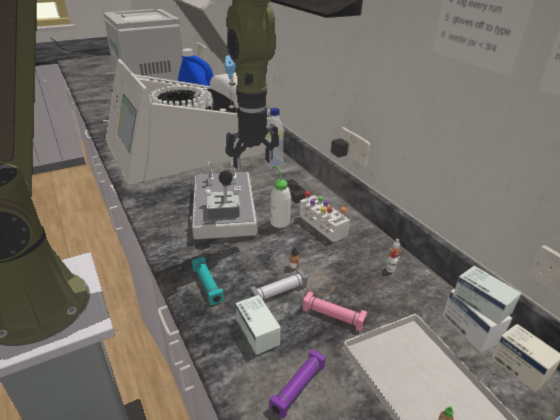

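View pics/side0.png

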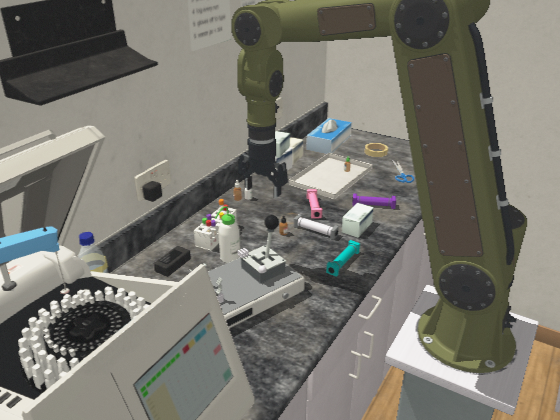

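View pics/wrist0.png

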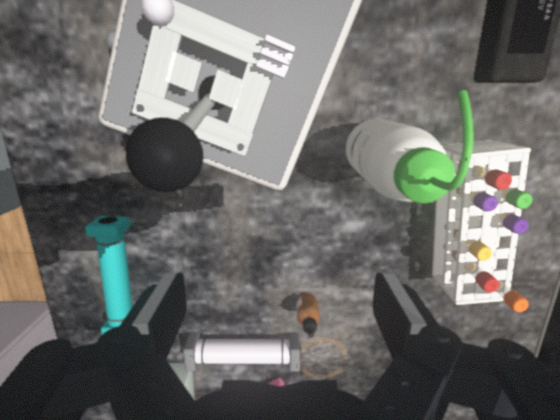

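The wrist view shows the mixer at the top, the dome at (158,8), the fins at (275,55), the knob at (165,155) and the canister at about (243,352). In the scene view, four things have the canister's shape: teal (207,280), silver with grey caps (280,288), pink (335,310) and purple (298,382). Only the silver one fits the description, so I'll confirm it in a crop.

```bash
python3 - <<'E'
from h import *
w=np.load('wrist0.npy');s=np.load('scene0.npy');d=np.load('side0.npy')
a=cv2.resize(w[270:400,150:360],None,fx=3.6,fy=3.6,interpolation=cv2.INTER_CUBIC)
save('w_can',a)
save('w_mix',cv2.resize(w[0:200,90:370],None,fx=2.8,fy=2.8,interpolation=cv2.INTER_CUBIC))
b=cv2.resize(s[160:320,180:340],(560,560),interpolation=cv2.INTER_CUBIC)
save('s_z',b)
save('d_z',cv2.resize(d[170:330,190:400],None,fx=3.7,fy=3.7,interpolation=cv2.INTER_CUBIC))
E
```

```text
(no output)
```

View pics/w_can.png

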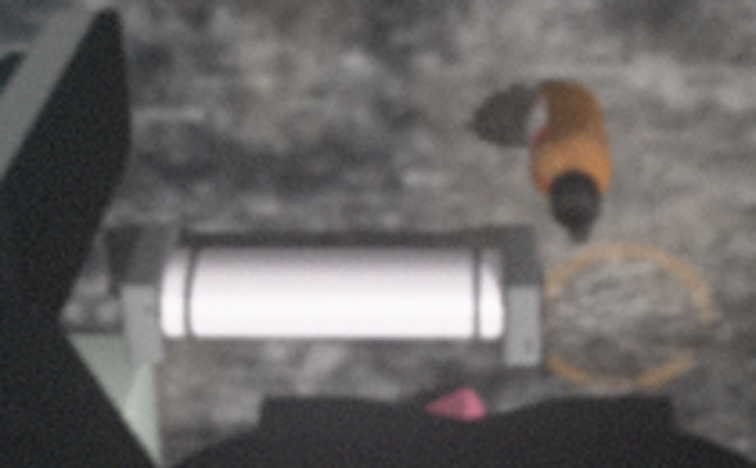

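View pics/w_mix.png

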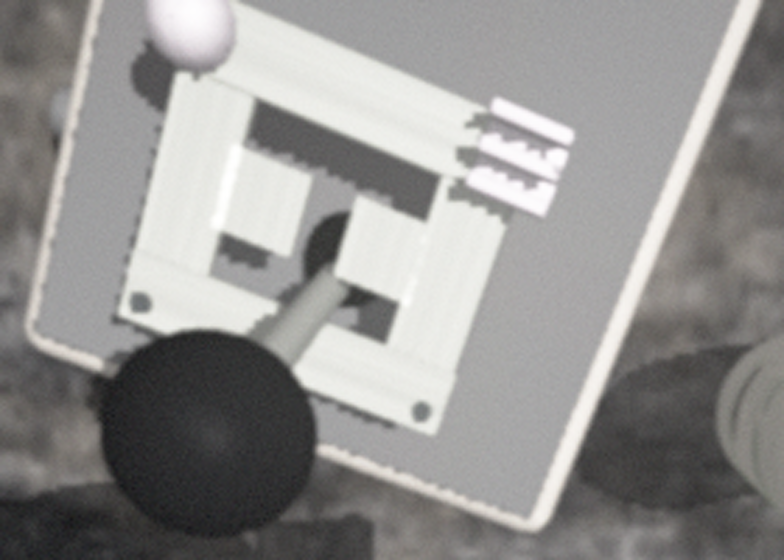

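View pics/s_z.png

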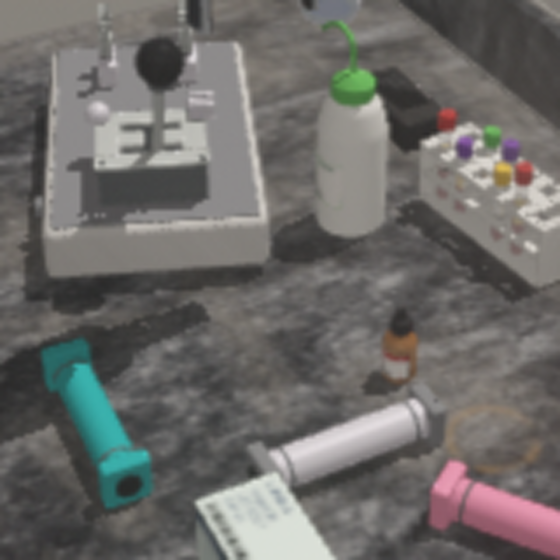

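View pics/d_z.png

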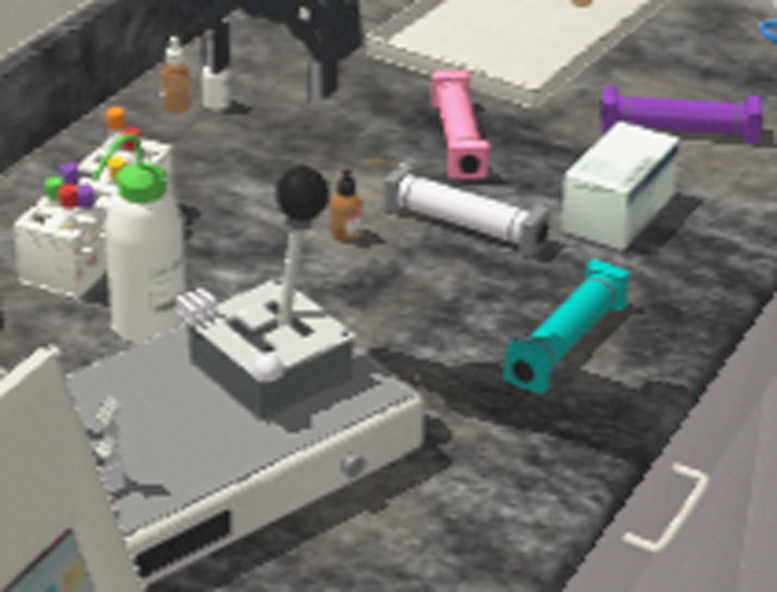

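The silver one with grey caps, at (243,352) in the wrist view, is the canister. The dome is at the near (-x) end of the inner slot. I'll measure these first.

```bash
cat >> h.py <<'E'
def Rq(q): return R.from_quat([q[1],q[2],q[3],q[0]]).as_matrix()
def campose(name,tp=None,q=None):
    m=r.camera_model(name); K=m['camera_matrix']
    if name=='wrist':
        M=np.array(m['mount']); Rt=Rq(q); return K,Rt@M[:3,:3],np.array(tp)+Rt@M[:3,3]
    return K,Rq(m['attitude']),np.array(m['xyz'])
def ray(cp,uv):
    K,Rc,c=cp; d=Rc@np.linalg.solve(K,np.array([uv[0],uv[1],1.])); return c,d/np.linalg.norm(d)
def onz(cp,uv,z):
    c,d=ray(cp,uv); return c+d*(z-c[2])/d[2]
def proj(cp,p):
    K,Rc,c=cp; v=K@(Rc.T@(np.array(p)-c)); return v[:2]/v[2]
def tri(obs):
    A=np.zeros((3,3));b=np.zeros(3)
    for cp,uv in obs:
        c,d=ray(cp,uv);P=np.eye(3)-np.outer(d,d);A+=P;b+=P@c
    x=np.linalg.solve(A,b); return x,[np.linalg.norm((np.eye(3)-np.outer(ray(cp,uv)[1],ray(cp,uv)[1]))@(x-cp[2]))*1e3 for cp,uv in obs]
E
python3 - <<'E'
from h import *
np.set_printoptions(precision=4,suppress=True)
W=campose('wrist',[.59943,0,.230438],[ 7.07110971e-01, -7.07102073e-01,  6.07924896e-04,  6.02725474e-04])
S=campose('scene');D=campose('side')
f=lambda u,v:(u/3.6+150-.5,v/3.6+270-.5)
for uv in [(122,285),(126,362),(541,285),(540,365)]: print('cap',onz(W,f(*uv),.036))
g=lambda u,v:(u/2.8+90,v/2.8)
print('mixcorner',onz(W,g(540,525),.06),onz(W,g(32,335),.06))
a=onz(W,g(140,302),.1);b=onz(W,g(421,411),.1);print('holes',a,b,np.degrees(np.arctan2(*(b-a)[1::-1])))
print('knob',tri([(W,g(208,432)),(S,(180+158/3.5,160+63/3.5)),(D,(190+303/3.7,170+194/3.7))]))
print('dropper base',tri([(S,(180+400/3.5,160+345/3.5)),(D,(190+345/3.7,170+212/3.7))]))
print('can D/S', tri([(S,(180+345/3.5,160+440/3.5)),(D,(190+465/3.7,170+212/3.7))]))
print('fin',onz(W,g(520,155),.115),'dome',onz(W,g(190,25),.11))
for n,uv in (('tip1',(105,10)),('tip2',(188,5))): print(n,onz(S,(180+uv[0]/3.5,160+uv[1]/3.5),.129))
E
```

```text
cap [ 0.4783 -0.2201  0.036 ]
cap [ 0.4765 -0.2545  0.036 ]
cap [ 0.6258 -0.2199  0.036 ]
cap [ 0.6261 -0.2557  0.036 ]
mixcorner [ 0.6035 -0.002   0.06  ] [0.4362 0.0627 0.06  ]
holes [0.4894 0.0745 0.1   ] [0.568  0.0438 0.1   ] -21.383097876944916
knob (array([0.5371, 0.053 , 0.1932]), [np.float64(0.613588689810786), np.float64(1.185153373198832), np.float64(1.3321206828215926)])
dropper base (array([ 0.6354, -0.1718,  0.0244]), [np.float64(3.114438709629123), np.float64(3.1144387096290265)])
can D/S (array([ 0.5499, -0.2369,  0.0166]), [np.float64(2.800764596778058), np.float64(2.800764596778165)])
fin [0.5975 0.1109 0.115 ] dome [0.5151 0.1412 0.11  ]
tip1 [0.5763 0.2776 0.129 ]
tip2 [0.6502 0.2507 0.129 ]
```

Emit:
servo_tool([
  {"x": 0,"y": -60,"z": 0},
  {"x": 0,"y": -30,"z": 50},
  {"x": 0,"y": 0,"z": 50},
  {"x": 0,"y": 0,"z": 40},
  {"x": 0},
])

```text
invalid input
```

Emit:
servo_tool([
  {"x": 0,"y": -60,"z": 0,"ax": 0,"ay": 0,"az": 0,"claw": 0},
  {"x": 0,"y": -30,"z": 50,"ax": 0,"ay": 0,"az": 0,"claw": 0},
  {"x": 0,"y": 0,"z": 50,"ax": 0,"ay": 0,"az": 0,"claw": 0},
  {"x": 0,"y": 0,"z": 40,"ax": 0,"ay": 0,"az": 0,"claw": 0},
  {"x": 0,"y": 0,"z": 0,"ax": 0,"ay": 0,"az": 0,"claw": 0},
])

```text
clock: 0.78
tool_pos: [0.5984, 0.1431, 0.3205]
eef_rot: [0.707, -0.707, 0.003, 0.001]
wrist_force: [0.0, 0.3, 0.3]
opening: 1.004
```

```bash
python3 - <<'E'
from h import *
o=r.observe(); w=r.camera('wrist'); save('wrist1',w); np.save('wrist1.npy',w)
print(o['clock'],o['tool_pos'],o['eef_rot'],o['joint_vel']); np.savez('p1.npz',t=o['tool_pos'],q=o['eef_rot'])
save('w1z',cv2.resize(w[0:210,60:340],None,fx=2.8,fy=2.8,interpolation=cv2.INTER_CUBIC))
E
```

```text
0.775 [0.59835424 0.143114   0.32046873] [ 0.70735412 -0.70685003  0.00335891  0.00137957] [-0.02576325 -0.00418774 -0.00744893  0.00410279 -0.02752423 -0.00276464]
```

View pics/wrist1.png

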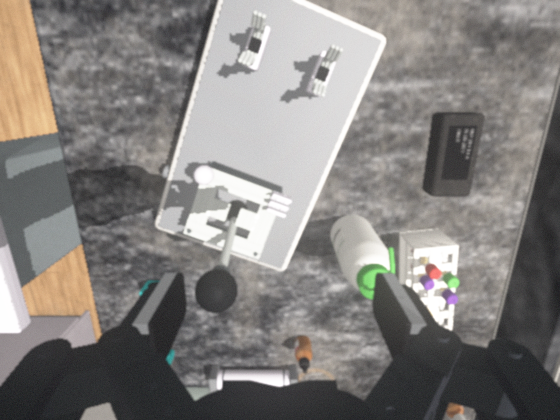

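The view shows the whole mixer: clips at (255,40) and (325,72), dome (204,174), fins (275,205), turret, and near corners at (157,228) and (284,268).

```bash
python3 - <<'E'
from h import *
w=np.load('wrist1.npy')
save('w1a',cv2.resize(w[0:110,200:395],None,fx=4,fy=4,interpolation=cv2.INTER_CUBIC))
save('w1b',cv2.resize(w[150:320,150:310],None,fx=3.5,fy=3.5,interpolation=cv2.INTER_CUBIC))
E
```

```text
(no output)
```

View pics/w1a.png

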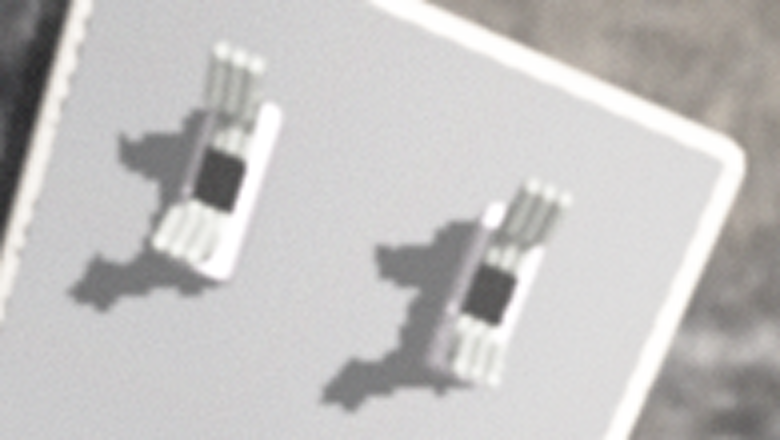

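View pics/w1b.png

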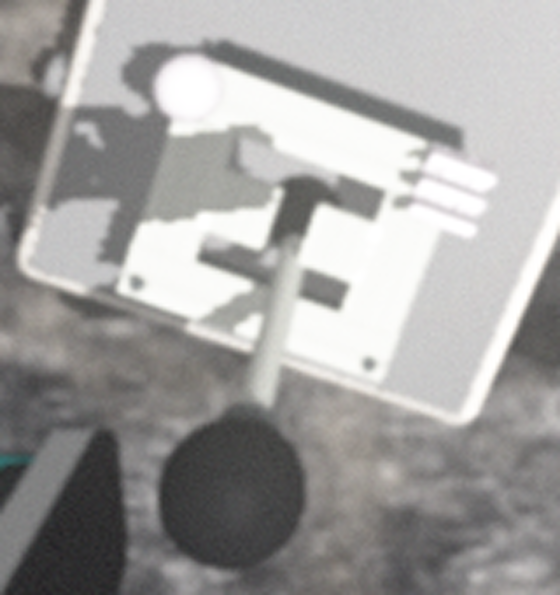

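```bash
python3 - <<'E'
from h import *
from scipy.optimize import least_squares
np.set_printoptions(precision=4,suppress=True)
p=np.load('p1.npz');W=campose('wrist',p['t'],p['q']);S=campose('scene');D=campose('side')
A=lambda u,v:(u/4+200-.4,v/4-.4); B=lambda u,v:(u/3.5+150-.4,v/3.5+150-.4)
obs=[((-.095,-.16,.06),B(18,264)),((.095,-.16,.06),B(465,424)),((.095,.16,.06),A(745,148)),
((-.048,-.129,.1),B(118,290)),((.048,-.129,.1),B(380,383)),
((-.038,.095+.019,.129),A(240,56)),((-.038,.095-.019,.129),A(181,253)),((.038,.095+.019,.129),A(548,192)),((.038,.095-.019,.129),A(474,374)),
((-.045,-.0505,.1075),B(188,90))]
P=np.array([o[0] for o in obs]);U=np.array([o[1] for o in obs])
Q=np.array([onz(W,u,z) for u,z in zip(U,P[:,2])])[:,:2]
def f(v):
    c,s=np.cos(v[2]),np.sin(v[2]); return ((P[:,:2]@np.array([[c,s],[-s,c]])+v[:2]-Q)*1e3).ravel()
for idx in (None,):
    s=least_squares(f,[.55,.15,-.37],loss='soft_l1'); print(s.x,np.degrees(s.x[2]));print(s.fun.reshape(-1,2) if False else f(s.x).reshape(-1,2))
c,sn=np.cos(s.x[2]),np.sin(s.x[2]);M=np.array([[c,-sn],[sn,c]])
w=lambda a:M@np.array(a)+s.x[:2]
print('cradle',w([0,.095]),'pivot',w([0,-.085]))
k=tri([(W,B(233,492)),(S,(180+158/3.5,160+63/3.5)),(D,(190+303/3.7,170+194/3.7))]);print('knob',k)
km=M.T@(k[0][:2]-s.x[:2])-[0,-.085];print('knob rel pivot',km,'shift',np.arcsin(km[0]/.18),'z',k[0][2]-.02,'cross',np.arctan2(km[1],k[0][2]-.02))
# clips from two views
for n,uv in (('c1',(105,10)),('c2',(188,5))): print(n,proj(S,[*w([-.038 if n=='c1' else .038,.076]),.129]),(180+uv[0]/3.5,160+uv[1]/3.5))
E
```

```text
[ 0.5737  0.1745 -0.3753] -21.50028882852503
[[-6.1317 -4.9485]
 [ 2.0993 -6.4912]
 [ 6.15    1.1458]
 [-0.7664  0.1895]
 [-0.2884  0.4833]
 [-0.6429 -1.5477]
 [ 0.0853  3.4088]
 [-0.0015 -1.6194]
 [ 1.6546  2.4142]
 [-0.4573  0.438 ]]
cradle [0.6085 0.2629] pivot [0.5426 0.0955]
knob (array([0.5375, 0.0523, 0.1931]), [np.float64(0.6882783702175601), np.float64(1.0286351188121314), np.float64(1.421954587418699)])
knob rel pivot [ 0.0111 -0.0421] shift 0.06162819069039064 z 0.17310188361604764 cross -0.23833724785864444
c1 [209.2107 165.8237] (210.0, 162.85714285714286)
c2 [232.4513 164.6869] (233.71428571428572, 161.42857142857142)
```

Mixer pose is (0.574, 0.1745), yaw -21.5°, with the cradle at (0.608, 0.262). The lever is at shift about +0.06 in the outer slot. The canister is at (0.552, -0.237), yaw about 0. Moving toward the canister now.

Emit:
servo_tool([
  {"x": -6,"y": 0,"z": -50,"ax": 0,"ay": 0,"az": 0,"claw": 0},
  {"x": -6,"y": 0,"z": -50,"ax": 0,"ay": 0,"az": 0,"claw": 0},
  {"x": -6,"y": 0,"z": -50,"ax": 0,"ay": 0,"az": 0,"claw": 0},
  {"x": -6,"y": 10,"z": -50,"ax": 0,"ay": 0,"az": 0,"claw": 0},
  {"x": -6,"y": 20,"z": -50,"ax": 0,"ay": 0,"az": 0,"claw": 0},
  {"x": -6,"y": 20,"z": -50,"ax": 0,"ay": 0,"az": 0,"claw": 0},
  {"x": -6,"y": 20,"z": -40,"ax": 0,"ay": 0,"az": 0,"claw": 0},
  {"x": 0,"y": 0,"z": -20,"ax": 0,"ay": 0,"az": 0,"claw": 0},
  {"x": 0,"y": 0,"z": 0,"ax": 0,"ay": -0.18,"az": 0,"claw": 0},
  {"x": 0,"y": 0,"z": 0,"ax": 0,"ay": -0.18,"az": 0,"claw": 0},
])

```text
clock: 2.08
tool_pos: [0.5476, -0.2392, 0.248]
eef_rot: [-0.696, 0.696, 0.121, -0.129]
wrist_force: [0.3, 0.3, 0.1]
opening: 1.001
```

```bash
cat > st.py <<'E'
from h import *
np.set_printoptions(precision=4,suppress=True)
o=r.observe();M=Rq(o['eef_rot']);print(o['clock'],'q',o['q'],'tcp',o['tool_pos'],'F',o['wrist_force'],'op',o['opening']);print('toolx',M[:,0],'tooly',M[:,1])
E
python3 st.py
```

```text
2.075 q [-0.4083  0.3106 -0.0131  1.2553 -0.0063  0.8068] tcp [ 0.5476 -0.2392  0.248 ] F [0.3306 0.2554 0.1461] op 1.0009993117355824
toolx [ 0.9373  0.3483 -0.0103] tooly [-0.0101 -0.0025 -0.9999]
```

Emit:
servo_tool([
  {"x": 0,"y": 5,"z": 0,"ax": 0,"ay": -0.18,"az": 0,"claw": 0},
  {"x": 0,"y": 5,"z": 0,"ax": 0,"ay": -0.18,"az": 0,"claw": 0},
  {"x": 0,"y": 5,"z": 0,"ax": 0,"ay": -0.18,"az": 0,"claw": 0},
  {"x": 0,"y": 5,"z": 0,"ax": 0,"ay": -0.18,"az": 0,"claw": 0},
  {"x": 0,"y": 0,"z": 0,"ax": 0,"ay": -0.18,"az": 0,"claw": 0},
  {"x": 0,"y": 0,"z": 0,"ax": 0,"ay": -0.18,"az": 0,"claw": 0},
  {"x": 0,"y": 0,"z": 0,"ax": 0,"ay": -0.14,"az": 0,"claw": 0},
  {"x": 0,"y": 0,"z": 0,"ax": 0,"ay": 0,"az": 0,"claw": 0},
])

```text
clock: 3.08
tool_pos: [0.5493, -0.2412, 0.2345]
eef_rot: [0.489, -0.489, -0.509, 0.513]
wrist_force: [-1.0, 0.2, -0.3]
opening: 0.999
```

```bash
python3 st.py; python3 - <<'E'
from h import *
o=r.observe(); w=r.camera('wrist'); save('wrist2',w); np.save('wrist2.npy',w)
np.savez('p2.npz',t=o['tool_pos'],q=o['eef_rot'])
E
```

```text
3.075 q [-0.4109  0.3139 -0.0393  1.2195 -0.005  -0.4553] tcp [ 0.5493 -0.2412  0.2345] F [-1.0248  0.168  -0.2951] op 0.9991007783610264
toolx [-0.0444  0.999  -0.0037] tooly [-0.0037 -0.0039 -1.    ]
```

View pics/wrist2.png

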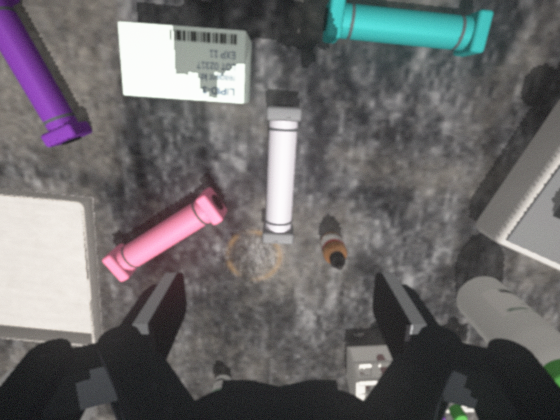

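The silver canister is at (281,172), with the carton at its near end (185,62), the dropper at (333,250) and the other lookalikes farther off. Next I'll measure its axis.

```bash
python3 - <<'E'
from h import *
np.set_printoptions(precision=4,suppress=True)
p=np.load('p2.npz');W=campose('wrist',p['t'],p['q']);w=np.load('wrist2.npy')
m=(w.min(2)>150).astype(np.uint8); n,l,s,c=cv2.connectedComponentsWithStats(m[100:250,255:310])
i=1+np.argmax(s[1:,4]);ys,xs=np.where(l==i);rc=cv2.minAreaRect(np.c_[xs+255,ys+100].astype(np.float32));print(rc)
# barrel: mid of left/right edges per row -> axis at z~.018(silhouette)
for a in (110,125,140,160,180,200,215,228):
    q=xs[ys==a-100]+255
    if len(q): print(a,q.min(),q.max(),onz(W,((q.min()+q.max())/2,a),.022)[:2])
print(onz(W,(285,106.5),.036),onz(W,(278,242),.036))
save('w2z',cv2.resize(w[85:260,230:360],None,fx=3.4,fy=3.4,interpolation=cv2.INTER_CUBIC))
E
```

```text
((282.9227294921875, 170.5556640625), (32.146549224853516, 123.20622253417969), 1.0912162065505981)
110 268 299 [ 0.4805 -0.2396]
125 270 297 [ 0.4956 -0.2389]
140 269 296 [ 0.5111 -0.2392]
160 269 294 [ 0.5326 -0.2393]
180 268 293 [ 0.5549 -0.2394]
200 267 292 [ 0.5781 -0.2394]
215 266 291 [ 0.5962 -0.2398]
228 268 289 [ 0.6122 -0.2391]
[ 0.4766 -0.2385  0.036 ] [ 0.6236 -0.2391  0.036 ]
```

View pics/w2z.png

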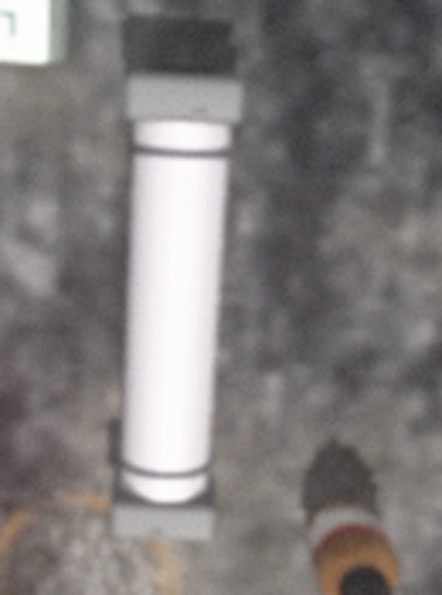

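Emit:
servo_tool([
  {"x": 2,"y": 40,"z": -1.5,"ax": 0,"ay": 0.044,"az": 0,"claw": 0},
  {"x": 0,"y": 50,"z": 0,"ax": 0,"ay": 0,"az": 0,"claw": 0},
  {"x": 0,"y": 50,"z": 0,"ax": 0,"ay": 0,"az": 0,"claw": 0},
  {"x": 0,"y": 30,"z": 0,"ax": 0,"ay": 0,"az": 0,"claw": 0},
  {"x": 0,"y": 0,"z": 0,"ax": 0,"ay": 0,"az": 0,"claw": 0},
])

```text
clock: 3.75
tool_pos: [0.553, -0.241, 0.0634]
eef_rot: [-0.502, 0.506, 0.495, -0.497]
wrist_force: [-0.1, 0.7, 0.4]
opening: 1.005
```

```bash
python3 st.py
```

```text
3.75 q [-0.4084  0.4309 -0.2803  0.8554 -0.0046 -0.3933] tcp [ 0.553  -0.241   0.0634] F [-0.1426  0.6998  0.4252] op 1.0046255269262396
toolx [ 0.0152  0.9999 -0.0059] tooly [ 0.002  -0.0059 -1.    ]
```

Emit:
servo_tool([
  {"x": 2,"y": 30,"z": 2,"ax": -0.005,"ay": -0.013,"az": 0,"claw": 0},
  {"x": 0,"y": 20,"z": 0,"ax": 0,"ay": 0,"az": 0,"claw": 0},
  {"x": 0,"y": 8,"z": 0,"ax": 0,"ay": 0,"az": 0,"claw": 0},
  {"x": 0,"y": 0,"z": 0,"ax": 0,"ay": 0,"az": 0,"claw": 0},
])

```text
clock: 4.25
tool_pos: [0.5565, -0.2416, 0.011]
eef_rot: [-0.495, 0.508, 0.5, -0.497]
wrist_force: [-0.1, 0.2, -0.4]
opening: 0.998
```

```bash
python3 st.py
```

```text
4.25 q [-0.4082  0.4829 -0.3375  0.7323 -0.0025 -0.4015] tcp [ 0.5565 -0.2416  0.011 ] F [-0.1152  0.2182 -0.4419] op 0.9982329286567728
toolx [ 0.0068  0.9999 -0.0094] tooly [ 0.0156 -0.0095 -0.9998]
```

Emit:
servo_tool([
  {"x": 2.5,"y": 0,"z": 5,"ax": 0.014,"ay": 0,"az": -0.008,"claw": 0},
  {"x": 0,"y": 6,"z": 0,"ax": 0,"ay": 0,"az": 0,"claw": 0},
  {"x": 0,"y": 0,"z": 0,"ax": 0,"ay": 0,"az": 0,"claw": 0},
])

```text
clock: 4.62
tool_pos: [0.5531, -0.2397, 0.0074]
eef_rot: [-0.5, 0.503, 0.499, -0.498]
wrist_force: [0.7, -0.1, -0.3]
opening: 1.0
```

```bash
python3 st.py
```

```text
4.625 q [-0.4087  0.4906 -0.3345  0.7408 -0.0005 -0.4014] tcp [ 0.5531 -0.2397  0.0074] F [ 0.6737 -0.1291 -0.263 ] op 1.0000555378339457
toolx [ 0.0073  1.     -0.0023] tooly [ 0.0043 -0.0024 -1.    ]
```

Emit:
servo_tool([
  {"x": 0,"y": 5,"z": 2.5,"ax": 0.004,"ay": 0,"az": -0.002,"claw": 0},
  {"x": 0,"y": 0,"z": 0,"ax": 0,"ay": 0,"az": 0,"claw": 0.3},
  {"x": 0,"y": 0,"z": 0,"ax": 0,"ay": 0,"az": 0,"claw": 0.5},
  {"x": 0,"y": 0,"z": 0,"ax": 0,"ay": 0,"az": 0,"claw": 0.9},
  {"x": 0,"y": 0,"z": 0,"ax": 0,"ay": 0,"az": 0,"claw": 0.9},
  {"x": 0,"y": 0,"z": 0,"ax": 0,"ay": 0,"az": 0,"claw": 0.9},
])

```text
clock: 5.38
tool_pos: [0.5506, -0.2399, 0.0024]
eef_rot: [-0.502, 0.502, 0.498, -0.498]
wrist_force: [0.5, -0.3, -1.3]
opening: 0.33
```

```bash
python3 st.py
```

```text
5.375 q [-0.4107  0.4962 -0.3391  0.7349 -0.0004 -0.4032] tcp [ 0.5506 -0.2399  0.0024] F [ 0.5147 -0.3145 -1.2813] op 0.32971520206067345
toolx [ 0.0075  1.     -0.0006] tooly [ 0.0004 -0.0006 -1.    ]
```

Emit:
servo_tool([
  {"x": 0,"y": -15,"z": 0,"ax": 0,"ay": 0,"az": 0,"claw": 0.9},
  {"x": 0,"y": -45,"z": 0,"ax": 0,"ay": 0,"az": 0,"claw": 0.9},
  {"x": 0,"y": -55,"z": 0,"ax": 0,"ay": 0,"az": 0,"claw": 0.9},
  {"x": 0,"y": -55,"z": 0,"ax": 0,"ay": 0,"az": 0,"claw": 0.9},
  {"x": 0,"y": -55,"z": 0,"ax": 0,"ay": 0,"az": 0,"claw": 0.9},
  {"x": 0,"y": -50,"z": 0,"ax": 0,"ay": 0,"az": 0,"claw": 0.9},
  {"x": 0,"y": -20,"z": 0,"ax": 0,"ay": 0,"az": 0,"claw": 0.9},
  {"x": 0,"y": 0,"z": 0,"ax": 0,"ay": 0,"az": 0,"claw": 0.9},
])

```text
clock: 6.38
tool_pos: [0.5482, -0.2383, 0.3113]
eef_rot: [0.502, -0.502, -0.498, 0.498]
wrist_force: [-0.8, 0.0, -3.4]
opening: 0.331
```

```bash
python3 st.py; python3 - <<'E'
from h import *
save('scene3',r.camera('scene'))
E
```

```text
6.375 q [-0.4104  0.2935  0.1059  1.3836  0.0006 -0.4031] tcp [ 0.5482 -0.2383  0.3113] F [-0.7632  0.0394 -3.3513] op 0.33081300472195363
toolx [0.0073 1.     0.0007] tooly [-0.0002  0.0007 -1.    ]
```

View pics/scene3.png

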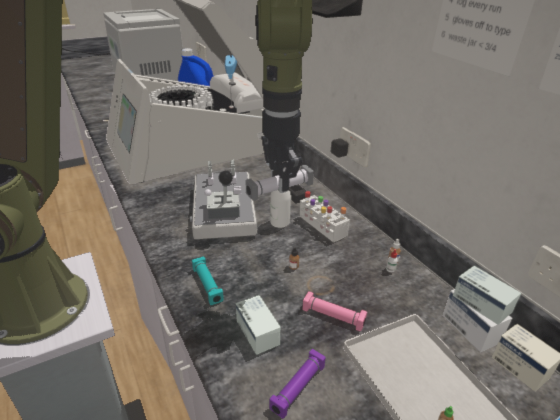

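The canister is held level and the carton and dropper haven't moved. Carrying it over to the cradle.

Emit:
servo_tool([
  {"x": 45,"y": 0,"z": -5,"ax": 0,"ay": 0,"az": 0,"claw": 0.9},
  {"x": 50,"y": 0,"z": -6,"ax": 0,"ay": 0,"az": 0,"claw": 0.9},
  {"x": 50,"y": 0,"z": -6,"ax": 0,"ay": 0,"az": 0,"claw": 0.9},
  {"x": 50,"y": 0,"z": -6,"ax": 0,"ay": 0,"az": 0,"claw": 0.9},
  {"x": 50,"y": 0,"z": -6,"ax": 0,"ay": 0,"az": 0,"claw": 0.9},
  {"x": 50,"y": 0,"z": -6,"ax": 0,"ay": 0,"az": 0,"claw": 0.9},
  {"x": 50,"y": 0,"z": -6,"ax": 0,"ay": 0,"az": 0,"claw": 0.9},
  {"x": 50,"y": 0,"z": -6,"ax": 0,"ay": 0,"az": 0,"claw": 0.9},
  {"x": 45,"y": 0,"z": -6,"ax": 0,"ay": 0,"az": 0,"claw": 0.9},
  {"x": 20,"y": 0,"z": -5,"ax": 0,"ay": 0,"az": 0,"claw": 0.9},
  {"x": 0,"y": 0,"z": 0,"ax": 0,"ay": 0.15,"az": 0,"claw": 0.9},
  {"x": 0,"y": 0,"z": 0,"ax": 0,"ay": 0.15,"az": 0,"claw": 0.9},
])

```text
clock: 7.92
tool_pos: [0.6013, 0.2339, 0.2869]
eef_rot: [0.579, -0.567, -0.403, 0.425]
wrist_force: [-0.8, 0.3, -2.2]
opening: 0.327
```

```bash
cat >> st.py <<'E'
import sys
if len(sys.argv)>3:
    t=np.array([float(a) for a in sys.argv[1:4]]); ang=np.radians(float(sys.argv[4]))
    print('to target, tool mm',M.T@(t-o['tool_pos'])*1e3)
    X=np.array([np.cos(ang),np.sin(ang),0]);Y=np.array([0,0,-1.]);G=np.c_[X,Y,np.cross(X,Y)]
    print('turn',R.from_matrix(M.T@G).as_rotvec())
E
python3 st.py .6083 .2625 .18 68.5
```

```text
7.925 q [0.3665 0.4225 0.2324 1.4147 0.0089 0.6851] tcp [0.6013 0.2339 0.2869] F [-0.7911  0.3128 -2.2088] op 0.3266410337893096
toolx [ 0.3131  0.9496 -0.0147] tooly [-0.0349 -0.0039 -0.9994]
to target, tool mm [ 30.8738 106.4301  -1.1198]
turn [-0.0315  0.0565 -0.0156]
```

Emit:
servo_tool([
  {"x": 15,"y": 0,"z": 0,"ax": -0.03,"ay": 0.05,"az": -0.015,"claw": 0.9},
  {"x": 15,"y": 40,"z": 0,"ax": 0,"ay": 0,"az": 0,"claw": 0.9},
  {"x": 0,"y": 40,"z": 0,"ax": 0,"ay": 0,"az": 0,"claw": 0.9},
  {"x": 0,"y": 15,"z": 0,"ax": 0,"ay": 0,"az": 0,"claw": 0.9},
  {"x": 0,"y": 0,"z": 0,"ax": 0,"ay": 0,"az": 0,"claw": 0.9},
])

```text
clock: 8.55
tool_pos: [0.6098, 0.2584, 0.1845]
eef_rot: [0.585, -0.584, -0.395, 0.401]
wrist_force: [-0.2, -0.6, -1.8]
opening: 0.328
```

```bash
python3 st.py .6083 .2625 .16 68.5
```

```text
8.55 q [ 0.4016  0.4589  0.0565  1.177  -0.0014  0.7772] tcp [0.6098 0.2584 0.1845] F [-0.2326 -0.6018 -1.7635] op 0.3281897449371904
toolx [ 0.3668  0.9303 -0.007 ] tooly [-0.0074 -0.0046 -1.    ]
to target, tool mm [ 3.4132 24.523   2.7112]
turn [-0.0052 -0.0004 -0.007 ]
```

Emit:
servo_tool([
  {"x": 3.5,"y": 12,"z": 2.5,"ax": -0.005,"ay": 0,"az": -0.007,"claw": 0.9},
  {"x": 0,"y": 12,"z": 0,"ax": 0,"ay": 0,"az": 0,"claw": 0.9},
  {"x": 0,"y": 0,"z": 0,"ax": 0,"ay": 0,"az": 0,"claw": 0.9},
])

```text
clock: 8.93
tool_pos: [0.6102, 0.263, 0.1619]
eef_rot: [-0.584, 0.585, 0.399, -0.396]
wrist_force: [-0.6, -0.1, -1.6]
opening: 0.33
```

```bash
python3 st.py .6083 .2625 .14 68.5; python3 - <<'E'
from h import *
o=r.observe();np.savez('p4.npz',t=o['tool_pos'],q=o['eef_rot'])
w=r.camera('wrist');s=r.camera('scene');d=r.camera('side')
for n,i in (('wrist4',w),('scene4',s),('side4',d)): save(n,i);np.save(n+'.npy',i)
save('s4z',cv2.resize(s[120:230,170:290],None,fx=5,fy=5,interpolation=cv2.INTER_CUBIC))
save('d4z',cv2.resize(d[210:350,150:310],None,fx=4,fy=4,interpolation=cv2.INTER_CUBIC))
E
```

```text
8.925 q [0.4068 0.4628 0.0101 1.1138 0.0001 0.7831] tcp [0.6102 0.263  0.1619] F [-0.6114 -0.1446 -1.571 ] op 0.32955834739963047
toolx [0.3674 0.93   0.0032] tooly [ 0.004   0.0019 -1.    ]
to target, tool mm [-1.1769 21.8577  1.6242]
turn [ 0.003  -0.001   0.0032]
```

View pics/wrist4.png

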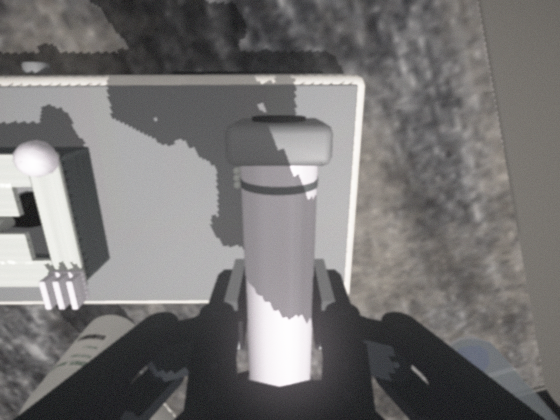

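View pics/s4z.png

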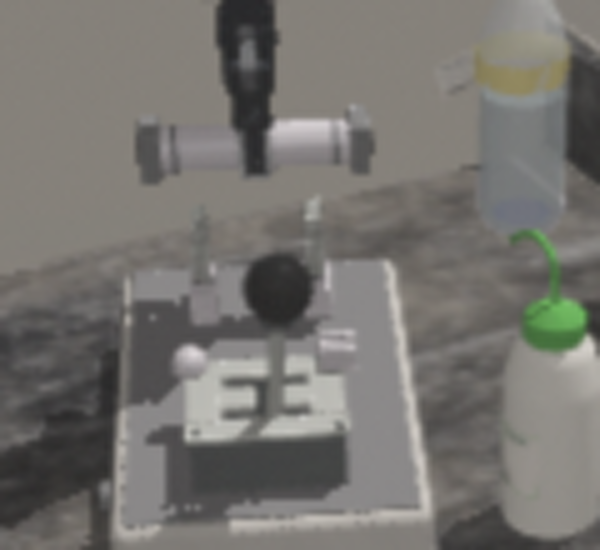

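View pics/d4z.png

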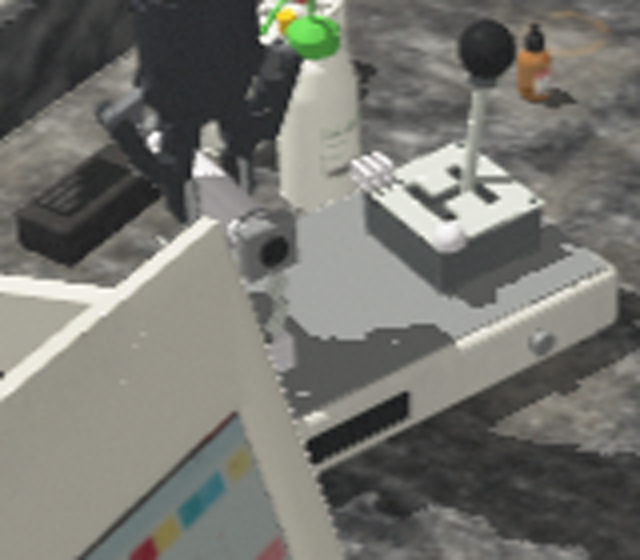

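```bash
python3 - <<'E'
from h import *
np.set_printoptions(precision=1,suppress=True)
p=np.load('p4.npz');W=campose('wrist',p['t'],p['q']);S=campose('scene')
w=np.load('wrist4.npy')
c,s=np.cos(-.3753),np.sin(-.3753);f=lambda x,y,z:[.5737+c*x-s*y,.1745+s*x+c*y-.0004,z]
for n,q in dict(tipL=(-.038,.076,.129),tipR=(-.038,.114,.129),lipL=(-.038,.084,.116),ped1=(-.047,.073,.06),ped2=(-.047,.117,.06),ped3=(-.047,.073,.08),cor=(-.095,.16,.06),dome=(-.045,-.0505,.115)).items(): print(n,proj(W,f(*q)),proj(S,f(*q)))
save('w4z',cv2.resize(w[60:260,200:380],None,fx=3,fy=3,interpolation=cv2.INTER_CUBIC))
E
```

```text
tipL [240.3 179.5] [209.3 165.9]
tipR [309.9 179.3] [209.3 160.6]
lipL [256.5 174. ] [209.6 168.2]
ped1 [245.9 144.5] [208.1 184.7]
ped2 [305.7 144.4] [208.1 178.3]
ped3 [243.2 148.8] [207.6 179.5]
cor [370.   73.9] [194.4 173. ]
dome [ 23.7 162.2] [207.3 189.4]
```

View pics/w4z.png

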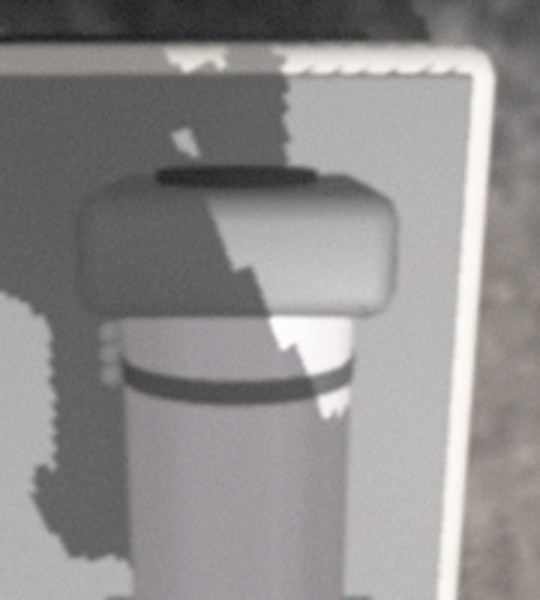

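The near clip's -y tip shows at (237,178), where the model predicts it to within 1–2 mm. Barrel and mouth line up apart from about 2 mm in y, so I'll shift slightly to -y and descend to just above contact.

Emit:
servo_tool([
  {"x": -2,"y": 15,"z": 1.5,"ax": 0.003,"ay": -0.001,"az": 0.003,"claw": 0.9},
  {"x": 0,"y": 15,"z": 0,"ax": 0,"ay": 0,"az": 0,"claw": 0.9},
  {"x": 0,"y": 10,"z": 0,"ax": 0,"ay": 0,"az": 0,"claw": 0.9},
  {"x": 0,"y": 0,"z": 0,"ax": 0,"ay": 0,"az": 0,"claw": 0.9},
])

```text
clock: 9.57
tool_pos: [0.6086, 0.2619, 0.1201]
eef_rot: [-0.584, 0.585, 0.398, -0.397]
wrist_force: [0.2, 0.5, -2.4]
opening: 0.331
```

```bash
python3 st.py .608 .2618 .112 68.5
```

```text
9.575 q [ 0.4062  0.4878 -0.0493  1.0323  0.0002  0.7815] tcp [0.6086 0.2619 0.1201] F [ 0.2291  0.5238 -2.3764] op 0.3306238199443881
toolx [0.3665 0.9304 0.0011] tooly [ 0.0012  0.0007 -1.    ]
to target, tool mm [-0.2986  8.0819  0.5776]
turn [ 0.0008 -0.      0.0011]
```

Excellent alignment. Pressing down in small steps.

Emit:
servo_tool([
  {"x": 0,"y": 8,"z": 0.5,"ax": 0,"ay": 0,"az": 0,"claw": 0.9},
  {"x": 0,"y": 4,"z": 0,"ax": 0,"ay": 0,"az": 0,"claw": 0.9},
  {"x": 0,"y": 4,"z": 0,"ax": 0,"ay": 0,"az": 0,"claw": 0.9},
])

```text
clock: 9.95
tool_pos: [0.6097, 0.2622, 0.1086]
eef_rot: [-0.584, 0.585, 0.4, -0.396]
wrist_force: [-4.8, -2.8, 20.0]
opening: 0.329
```

```bash
python3 st.py .608 .2618 .0894 68.5
```

```text
9.95 q [ 0.4065  0.4939 -0.0672  1.0035 -0.0007  0.7819] tcp [0.6097 0.2622 0.1086] F [-4.7814 -2.7598 20.0069] op 0.32908772584599366
toolx [0.3666 0.9304 0.0039] tooly [ 0.006   0.0018 -1.    ]
to target, tool mm [-1.1012 19.2127  1.5108]
turn [ 0.0049 -0.0001  0.0039]
```

Emit:
servo_tool([
  {"x": -1.5,"y": 2,"z": 1.5,"ax": 0.004,"ay": 0,"az": 0.003,"claw": 0.9},
  {"x": 0,"y": 4,"z": 0,"ax": 0,"ay": 0,"az": 0,"claw": 0.9},
])

```text
clock: 10.2
tool_pos: [0.6107, 0.2622, 0.1079]
eef_rot: [-0.584, 0.585, 0.401, -0.395]
wrist_force: [-6.9, -2.1, 20.5]
opening: 0.331
```

```bash
python3 st.py .608 .2618 .0894 68.5;python3 - <<'E'
from h import *
print(r.observe()['torque'])
d=r.camera('side');s=r.camera('scene');w=r.camera('wrist')
a=cv2.resize(s[130:220,180:270],(400,400),interpolation=cv2.INTER_CUBIC)
b=cv2.resize(d[230:330,190:290],(400,400),interpolation=cv2.INTER_CUBIC)
save('press1',np.hstack([a,b]));save('press1w',w[60:380,150:400])
E
```

```text
10.2 q [ 0.4058  0.4935 -0.0695  0.9985 -0.0006  0.7815] tcp [0.6107 0.2622 0.1079] F [-6.9438 -2.1237 20.4837] op 0.3306527116842764
toolx [0.3669 0.9303 0.0061] tooly [ 0.0087  0.0031 -1.    ]
to target, tool mm [-1.439  18.509   2.4823]
turn [ 0.007  -0.0004  0.0061]
[-0.41592238  1.42148429 -0.00463263]
```

View pics/press1.png

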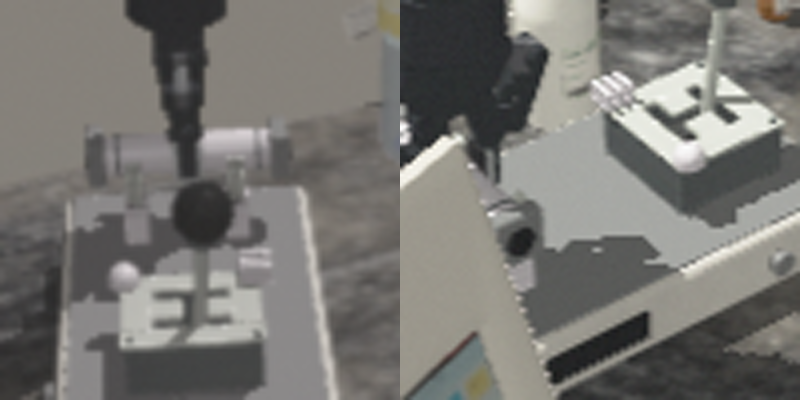

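View pics/press1w.png

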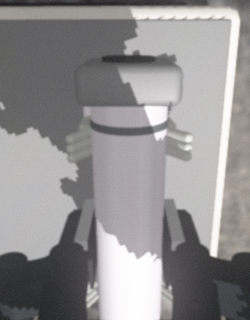

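The barrel is centred between both pairs of lips, with tips at about (230,205) and (328,205) in the wrist frame. It needs a firmer push.

Emit:
servo_tool([
  {"x": -1,"y": 6,"z": 4,"ax": 0.012,"ay": 0,"az": 0.006,"claw": 0.9},
  {"x": -0.5,"y": 7,"z": 2,"ax": 0.008,"ay": 0,"az": 0.004,"claw": 0.9},
])

```text
clock: 10.6
tool_pos: [0.6113, 0.2624, 0.1032]
eef_rot: [-0.585, 0.585, 0.398, -0.396]
wrist_force: [-0.6, -6.5, 8.8]
opening: 0.327
```

```bash
python3 st.py .608 .2618 .0894 68.5
```

```text
10.6 q [ 0.4055  0.5038 -0.0645  1.     -0.0001  0.7828] tcp [0.6113 0.2624 0.1032] F [-0.5889 -6.4817  8.8375] op 0.32729416624144336
toolx [0.3684 0.9297 0.0017] tooly [ 0.0023  0.0009 -1.    ]
to target, tool mm [-1.8443 13.7767  2.8646]
turn [ 0.0018 -0.002   0.0017]
```

Emit:
servo_tool([
  {"x": -2,"y": 6,"z": 3,"ax": 0.006,"ay": -0.002,"az": 0.003,"claw": 0.9},
  {"x": -1,"y": 6,"z": 2,"ax": 0.006,"ay": 0,"az": 0.003,"claw": 0.9},
])

```text
clock: 10.85
tool_pos: [0.6102, 0.261, 0.0959]
eef_rot: [0.585, -0.585, -0.397, 0.398]
wrist_force: [-0.2, -1.5, 6.8]
opening: 0.328
```

```bash
python3 st.py .608 .2618 .0894 68.5
```

```text
10.85 q [ 0.4041  0.5091 -0.0735  0.9889  0.0004  0.7807] tcp [0.6102 0.261  0.0959] F [-0.1586 -1.4912  6.7628] op 0.32812270518728814
toolx [ 0.3678  0.9299 -0.0002] tooly [-0.0008  0.0001 -1.    ]
to target, tool mm [-0.0767  6.5149  2.2785]
turn [-0.0008 -0.0014 -0.0002]
```

Emit:
servo_tool([
  {"x": 0,"y": 4,"z": 2,"ax": 0.002,"ay": 0,"az": 0,"claw": 0.9},
  {"x": 0,"y": 4,"z": 0,"ax": 0.003,"ay": 0,"az": 0,"claw": 0.9},
  {"x": 0,"y": 4,"z": 0,"ax": 0.003,"ay": 0,"az": 0,"claw": 0.9},
])

```text
clock: 11.22
tool_pos: [0.6089, 0.2612, 0.0889]
eef_rot: [0.587, -0.583, -0.396, 0.398]
wrist_force: [-13.9, -7.9, 43.9]
opening: 0.328
```

```bash
python3 st.py .608 .2618 .0894 68.5
```

```text
11.225 q [ 0.4028  0.5151 -0.0811  0.9784  0.0049  0.7799] tcp [0.6089 0.2612 0.0889] F [-13.8866  -7.9252  43.8673] op 0.32847775584813316
toolx [0.3682 0.9297 0.0009] tooly [-0.0053  0.0031 -1.    ]
to target, tool mm [ 0.2321 -0.479   1.0153]
turn [-0.0061 -0.0019  0.0009]
```

It is seated at the expected height, with force rising on the saddles. Relaxing the press and checking.

Emit:
servo_tool([
  {"x": 0,"y": 0,"z": 0,"ax": 0,"ay": 0,"az": 0,"claw": 0.9},
  {"x": 0,"y": 0,"z": 0,"ax": 0,"ay": 0,"az": 0,"claw": 0.9},
])

```text
clock: 11.48
tool_pos: [0.6086, 0.2615, 0.0894]
eef_rot: [0.587, -0.583, -0.397, 0.398]
wrist_force: [0.8, -1.1, -0.8]
opening: 0.333
```

```bash
python3 st.py .608 .2618 .0894 68.5;python3 - <<'E'
from h import *
s=r.camera('scene');w=r.camera('wrist')
a=cv2.resize(s[130:220,180:270],(400,400),interpolation=cv2.INTER_CUBIC)
b=cv2.resize(w[60:260,180:380],(400,400),interpolation=cv2.INTER_CUBIC)
save('press2',np.hstack([a,b]))
E
```

```text
11.475 q [ 0.4031  0.5141 -0.0813  0.9787  0.0056  0.7799] tcp [0.6086 0.2615 0.0894] F [ 0.8042 -1.1165 -0.7985] op 0.33313294061823895
toolx [0.368  0.9298 0.0017] tooly [-0.0053  0.0039 -1.    ]
to target, tool mm [0.0439 0.0437 0.6266]
turn [-0.0063 -0.0016  0.0017]
```

View pics/press2.png

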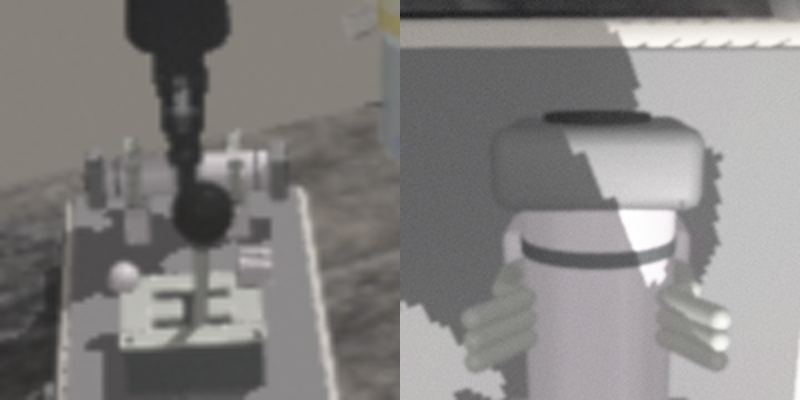

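Both clips close over the barrel, with tips standing on both sides above it. Letting go and rising.

Emit:
servo_tool([
  {"x": 0,"y": 0,"z": 0,"ax": 0,"ay": 0,"az": 0,"claw": 0.3},
  {"x": 0,"y": 0,"z": 0,"ax": 0,"ay": 0,"az": 0,"claw": 0.1},
  {"x": 0,"y": 0,"z": 0,"ax": 0,"ay": 0,"az": 0,"claw": 0.1},
  {"x": 0,"y": 0,"z": 0,"ax": 0,"ay": 0,"az": 0,"claw": 0.1},
  {"x": 0,"y": -15,"z": 0,"ax": 0,"ay": 0,"az": 0,"claw": 0.1},
  {"x": 0,"y": -40,"z": 0,"ax": 0,"ay": 0,"az": 0,"claw": 0.1},
  {"x": 0,"y": -50,"z": 0,"ax": 0,"ay": 0,"az": 0,"claw": 0.1},
  {"x": 0,"y": -50,"z": 0,"ax": 0,"ay": 0,"az": 0,"claw": 0.1},
  {"x": 0,"y": -50,"z": 0,"ax": 0,"ay": 0,"az": 0,"claw": 0.1},
  {"x": 0,"y": 0,"z": 0,"ax": 0,"ay": 0,"az": 0,"claw": 0.1},
])

```text
clock: 12.82
tool_pos: [0.6093, 0.2611, 0.305]
eef_rot: [0.587, -0.582, -0.398, 0.398]
wrist_force: [-0.5, -0.6, -0.3]
opening: 0.9
```

```bash
python3 st.py .608 .2618 .0894 68.5;python3 - <<'E'
from h import *
o=r.observe();np.savez('p5.npz',t=o['tool_pos'],q=o['eef_rot'])
w=r.camera('wrist');s=r.camera('scene');save('wrist5',w);np.save('wrist5.npy',w)
save('s5',cv2.resize(s[130:250,170:310],None,fx=5,fy=5,interpolation=cv2.INTER_CUBIC))
E
```

```text
12.825 q [0.4012 0.4281 0.2818 1.426  0.0073 0.7776] tcp [0.6093 0.2611 0.305 ] F [-0.4504 -0.5853 -0.3432] op 0.8997268175327694
toolx [0.3676 0.93   0.0041] tooly [-0.0042  0.0061 -1.    ]
to target, tool mm [ -0.7207 215.5699   0.1548]
turn [-0.0062 -0.0011  0.0041]
```

View pics/wrist5.png

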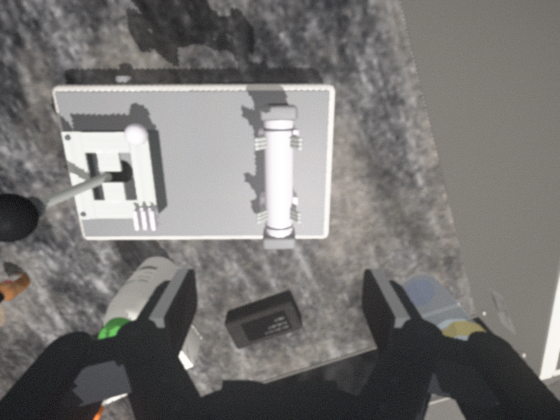

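View pics/s5.png

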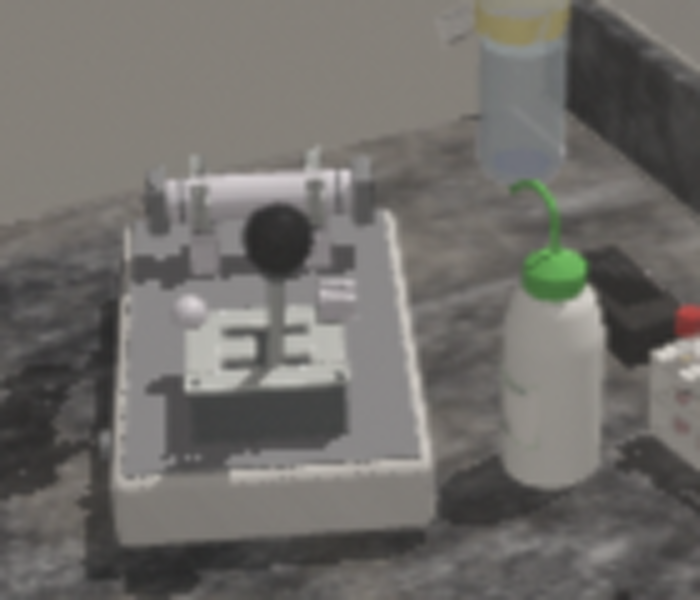

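The canister is level in both clips. In the wrist view the tips are on either side of the barrel at (278,142) and (278,212). Next is the lever: moving over the knob.

Emit:
servo_tool([
  {"x": -40,"y": 0,"z": -2,"ax": -0.006,"ay": 0,"az": 0.004,"claw": 0},
  {"x": -50,"y": 0,"z": -2,"ax": 0,"ay": 0,"az": 0,"claw": 0},
  {"x": -50,"y": 0,"z": -2,"ax": 0,"ay": 0,"az": 0,"claw": 0},
  {"x": -50,"y": 0,"z": -2,"ax": 0,"ay": 0,"az": 0,"claw": 0},
  {"x": -25,"y": 10,"z": -2,"ax": 0,"ay": 0,"az": 0,"claw": 0},
  {"x": 0,"y": 10,"z": 0,"ax": 0,"ay": 0,"az": 0,"claw": 0},
  {"x": 0,"y": 0,"z": 0,"ax": 0,"ay": 0,"az": 0,"claw": 0},
])

```text
clock: 13.8
tool_pos: [0.5294, 0.0509, 0.2695]
eef_rot: [0.587, -0.581, -0.39, 0.406]
wrist_force: [-0.4, 0.2, 0.4]
opening: 0.997
```

```bash
python3 st.py .538 .0535 .25 68.5;python3 - <<'E'
from h import *
o=r.observe();np.savez('p6.npz',t=o['tool_pos'],q=o['eef_rot'])
w=r.camera('wrist');save('wrist6',w);np.save('wrist6.npy',w)
E
```

```text
13.8 q [ 0.0981  0.1934 -0.1165  1.2852 -0.0036  0.4731] tcp [0.5294 0.0509 0.2695] F [-0.4136  0.2109  0.4483] op 0.9967546573298638
toolx [ 0.366   0.9305 -0.0143] tooly [-0.0239 -0.006  -0.9997]
to target, tool mm [ 5.8419 19.2528 -7.4602]
turn [-0.02    0.0004 -0.0143]
```

View pics/wrist6.png

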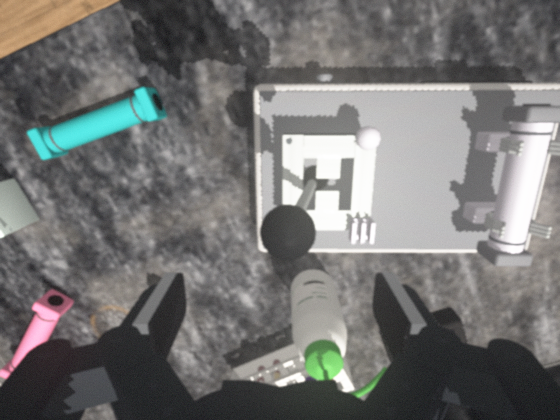

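```bash
python3 - <<'E'
from h import *
np.set_printoptions(precision=4,suppress=True)
p=np.load('p6.npz');W=campose('wrist',p['t'],p['q']);w=np.load('wrist6.npy')
m=(w[195:265,255:320].max(2)<60).astype(np.uint8);n,l,s,c=cv2.connectedComponentsWithStats(m);i=1+np.argmax(s[1:,4]);ys,xs=np.where(l==i)
cn,_=cv2.findContours((l==i).astype(np.uint8),0,1);(cx,cy),rad=cv2.minEnclosingCircle(max(cn,key=len));print(cx+255,cy+195,rad,s[i])
k=onz(W,(cx+255,cy+195),.194);print(k)
S=campose('scene');D=campose('side')
K=tri([(W,(cx+255,cy+195)),(S,(180+158/3.5,160+63/3.5)),(D,(190+303/3.7,170+194/3.7))]);print(K)
save('w6z',cv2.resize(w[120:260,230:390],None,fx=3.5,fy=3.5,interpolation=cv2.INTER_CUBIC))
E
```

```text
265.0 237.5 4.609872341156006 [ 7 38  6 10 23]
[0.5374 0.0367 0.194 ]
(array([0.537 , 0.0439, 0.1944]), [np.float64(6.999562781994999), np.float64(4.30158243272508), np.float64(6.547501050399059)])
```

View pics/w6z.png

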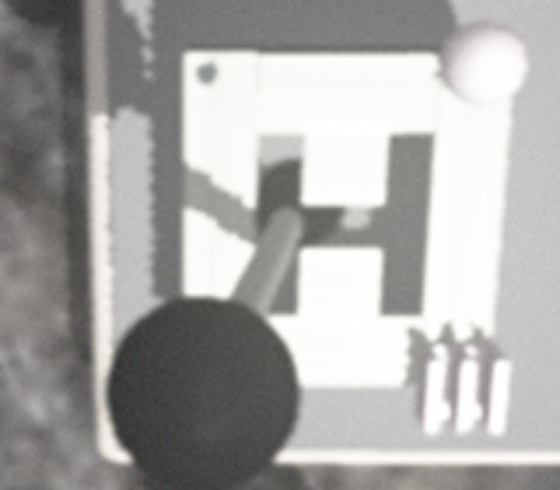

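```bash
python3 - <<'E'
from h import *
np.set_printoptions(precision=4,suppress=True)
p=np.load('p6.npz');W=campose('wrist',p['t'],p['q']);S=campose('scene');D=campose('side')
u=(230+204/3.5-.4,120+392/3.5-.4)
print(onz(W,u,.194),tri([(W,u),(S,(180+158/3.5,160+63/3.5)),(D,(190+303/3.7,170+194/3.7))]))
k=onz(W,u,.194)[:2]
c,s=np.cos(-.3753),np.sin(-.3753);M=np.array([[c,-s],[s,c]]);print(M.T@(k-[.5426,.0952]))
E
python3 st.py .5377 .054 .215 68.5
```

```text
[0.5391 0.0537 0.194 ] (array([0.5378, 0.053 , 0.1934]), [np.float64(1.6070989024668663), np.float64(0.47901933549336173), np.float64(2.034201700182276)])
[ 0.012  -0.0399]
13.85 q [ 0.0986  0.1934 -0.1155  1.2857 -0.0039  0.473 ] tcp [0.5296 0.0511 0.2699] F [0.1052 0.242  0.1799] op 1.0015411721519476
toolx [ 0.3655  0.9307 -0.0143] tooly [-0.0234 -0.0062 -0.9997]
to target, tool mm [ 6.446  54.7039 -7.4963]
turn [-0.0195  0.0009 -0.0143]
```

Emit:
servo_tool([
  {"x": 6.5,"y": 10,"z": -8,"ax": -0.02,"ay": 0,"az": -0.014,"claw": 0},
  {"x": 0,"y": 0,"z": 0,"ax": 0,"ay": 0,"az": 0,"claw": 0},
])

```text
clock: 14.1
tool_pos: [0.54, 0.0562, 0.2593]
eef_rot: [-0.584, 0.584, 0.399, -0.399]
wrist_force: [-0.2, 0.2, 0.5]
opening: 1.002
```

```bash
python3 st.py .5385 .0538 .172 68.5
```

```text
14.1 q [ 0.1037  0.1956 -0.1365  1.2384  0.      0.4755] tcp [0.54   0.0562 0.2593] F [-0.1592  0.1882  0.4766] op 1.0019928989437301
toolx [0.3633 0.9317 0.0002] tooly [ 0.0003  0.0001 -1.    ]
to target, tool mm [-2.8021 87.3036  0.5139]
turn [0.0002 0.0035 0.0002]
```

Emit:
servo_tool([
  {"x": -2.5,"y": 30,"z": 0.5,"ax": 0,"ay": 0,"az": 0,"claw": 0},
  {"x": 0,"y": 30,"z": 0,"ax": 0,"ay": 0,"az": 0,"claw": 0},
  {"x": 0,"y": 20,"z": 0,"ax": 0,"ay": 0,"az": 0,"claw": 0},
  {"x": 0,"y": 0,"z": 0,"ax": 0,"ay": 0,"az": 0,"claw": 0},
])

```text
clock: 14.6
tool_pos: [0.54, 0.0572, 0.1795]
eef_rot: [-0.583, 0.583, 0.401, -0.4]
wrist_force: [0.0, -0.9, -0.2]
opening: 1.001
```

```bash
python3 st.py .5385 .0538 .172 68.5
```

```text
14.6 q [ 0.1053  0.2329 -0.2742  1.0626  0.0002  0.4724] tcp [0.54   0.0572 0.1795] F [ 0.0212 -0.8568 -0.1828] op 1.0013338031022123
toolx [0.3589 0.9334 0.0007] tooly [ 0.0011  0.0003 -1.    ]
to target, tool mm [-3.6872  7.4517  0.2455]
turn [0.0009 0.0082 0.0007]
```

Emit:
servo_tool([
  {"x": -4,"y": 7,"z": 0,"ax": 0,"ay": 0.008,"az": 0,"claw": 0},
  {"x": 0,"y": 0,"z": 0,"ax": 0,"ay": 0,"az": 0,"claw": 0.3},
  {"x": 0,"y": 0,"z": 0,"ax": 0,"ay": 0,"az": 0,"claw": 0.45},
  {"x": 0,"y": 0,"z": 0,"ax": 0,"ay": 0,"az": 0,"claw": 0.6},
  {"x": 0,"y": 0,"z": 0,"ax": 0,"ay": 0,"az": 0,"claw": 0.8},
  {"x": 0,"y": 0,"z": 0,"ax": 0,"ay": 0,"az": 0,"claw": 0.8},
])

```text
clock: 15.35
tool_pos: [0.5401, 0.0533, 0.1756]
eef_rot: [-0.583, 0.586, 0.399, -0.397]
wrist_force: [-0.9, -0.9, -0.8]
opening: 0.437
```

```bash
python3 st.py .5385 .0538 .172 68.5; python3 - <<'E'
from h import *
w=r.camera('wrist');s=r.camera('scene');save('g7',np.hstack([cv2.resize(w[100:380,150:430],(400,400)),cv2.resize(s[130:230,180:280],(400,400),interpolation=cv2.INTER_CUBIC)]))
E
```

```text
15.35 q [ 0.0989  0.2319 -0.2846  1.0498 -0.0008  0.4741] tcp [0.5401 0.0533 0.1756] F [-0.9453 -0.9085 -0.7882] op 0.4374225328804286
toolx [0.3664 0.9304 0.0013] tooly [ 0.0046 -0.0004 -1.    ]
to target, tool mm [-0.1185  3.617   1.6686]
turn [0.0044 0.0001 0.0013]
```

View pics/g7.png

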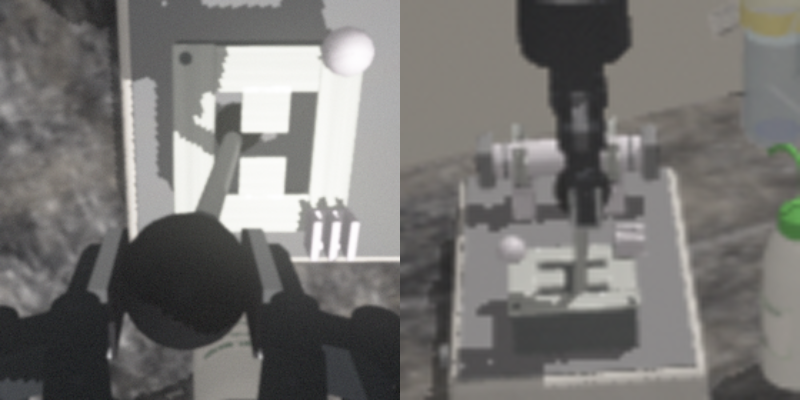

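The knob is gripped and its stick stands in the outer slot just +x of neutral. Moving it back to neutral.

Emit:
servo_tool([
  {"x": 0,"y": 0,"z": 6.5,"ax": 0.002,"ay": 0,"az": 0,"claw": 0.8},
  {"x": 0,"y": 0,"z": 6.5,"ax": 0,"ay": 0,"az": 0,"claw": 0.8},
  {"x": 0,"y": 0,"z": 0,"ax": 0,"ay": 0,"az": 0,"claw": 0.8},
])

```text
clock: 15.82
tool_pos: [0.5291, 0.0576, 0.176]
eef_rot: [-0.583, 0.586, 0.399, -0.396]
wrist_force: [1.1, -1.0, -2.9]
opening: 0.437
```

```bash
cat > lev.py <<'E'
from h import *
np.set_printoptions(precision=4,suppress=True)
o=r.observe();c,s=np.cos(-.3753),np.sin(-.3753);M=np.array([[c,-s],[s,c]])
print(o['clock'],'rel pivot mm',M.T@(o['tool_pos'][:2]-[.5426,.0952])*1e3,'z',o['tool_pos'][2],'F mixer',M.T@o['wrist_force'][:2],o['wrist_force'][2],'op',o['opening'])
T=Rq(o['eef_rot']);ang=np.radians(68.5);X=np.array([np.cos(ang),np.sin(ang),0]);Y=np.array([0,0,-1.]);G=np.c_[X,Y,np.cross(X,Y)]
print('turn',R.from_matrix(T.T@G).as_rotvec())
E
python3 lev.py; python3 - <<'E'
from h import *
w=r.camera('wrist');save('g8',cv2.resize(w[100:300,200:400],(600,600),interpolation=cv2.INTER_CUBIC))
E
```

```text
15.825 rel pivot mm [  1.2028 -39.928 ] z 0.17598203402199858 F mixer [ 1.4421 -0.5604] -2.905091201971379 op 0.43650836773743557
turn [ 0.0064 -0.0016  0.001 ]
```

View pics/g8.png

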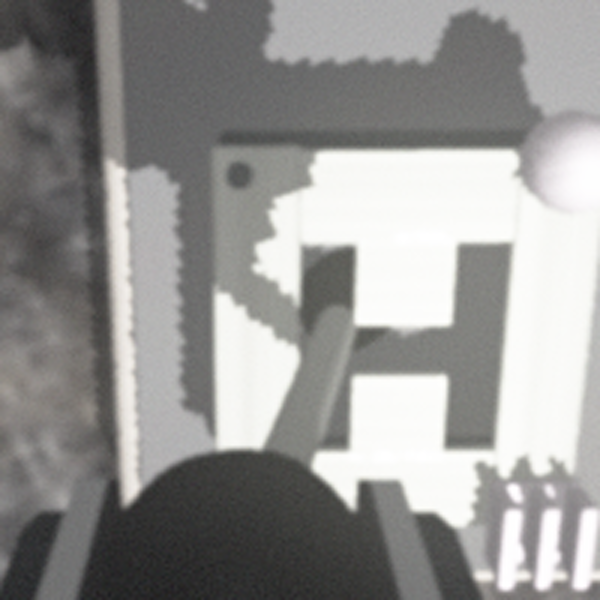

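```bash
python3 - <<'E'
from h import *
o=r.observe();W=campose('wrist',o['tool_pos'],o['eef_rot'])
c,s=np.cos(-.3753),np.sin(-.3753);M=np.array([[c,-s],[s,c]])
for sh in (-.03,0,.03):
    for L in (.085,.12,.15):
        p=L*np.array([np.sin(sh),np.cos(sh)*np.sin(-.22),np.cos(sh)*np.cos(.22)])
        uv=proj(W,[*(M@p[:2]+[.5426,.0952]),p[2]+.02]); print(sh,L,((uv-[200,100])*3).round(0))
for x in (-.0065,.0065): print('neutral slot edge',((proj(W,[*(M@np.array([x,0])+[.5426,.0952]),.1])-[200,100])*3).round(0))
E
```

```text
-0.03 0.085 [325. 343.]
-0.03 0.12 [301. 398.]
-0.03 0.15 [274. 462.]
0 0.085 [325. 354.]
0 0.12 [301. 415.]
0 0.15 [273. 486.]
0.03 0.085 [324. 364.]
0.03 0.12 [301. 431.]
0.03 0.15 [273. 509.]
neutral slot edge [404. 323.]
neutral slot edge [401. 374.]
```

Emit:
servo_tool([
  {"x": 0,"y": 0,"z": 2,"ax": 0.003,"ay": 0,"az": 0,"claw": 0.8},
  {"x": 8,"y": -1.5,"z": 0,"ax": 0,"ay": 0,"az": 0,"claw": 0.8},
  {"x": 8,"y": -1.5,"z": 0,"ax": 0,"ay": 0,"az": 0,"claw": 0.8},
])

```text
clock: 16.25
tool_pos: [0.5316, 0.069, 0.1788]
eef_rot: [-0.582, 0.588, 0.395, -0.399]
wrist_force: [-1.8, -8.7, -0.4]
opening: 0.439
```

```bash
python3 lev.py
```

```text
16.25 rel pivot mm [ -0.6495 -28.3634] z 0.17876949824270214 F mixer [ 1.5111 -8.7587] -0.37192747834180273 op 0.4389768027322676
turn [ 0.0044 -0.0029 -0.0101]
```

Emit:
servo_tool([
  {"x": 8,"y": -1,"z": 0,"ax": 0.003,"ay": 0,"az": -0.01,"claw": 0.8},
  {"x": 8,"y": -0.5,"z": 0,"ax": 0,"ay": 0,"az": 0,"claw": 0.8},
  {"x": 0,"y": 0,"z": 0,"ax": 0,"ay": 0,"az": 0,"claw": 0.8},
])

```text
clock: 16.62
tool_pos: [0.5355, 0.08, 0.18]
eef_rot: [-0.582, 0.588, 0.394, -0.401]
wrist_force: [2.0, 3.9, 2.5]
opening: 0.437
```

```bash
python3 lev.py; python3 - <<'E'
from h import *
w=r.camera('wrist');save('g9',cv2.resize(w[100:300,180:380],(600,600),interpolation=cv2.INTER_CUBIC))
E
```

```text
16.625 rel pivot mm [ -0.9815 -16.7534] z 0.1800264652409581 F mixer [0.4123 4.3165] 2.4665079935613017 op 0.43687801174994323
turn [ 0.0017 -0.0025 -0.0129]
```

View pics/g9.png

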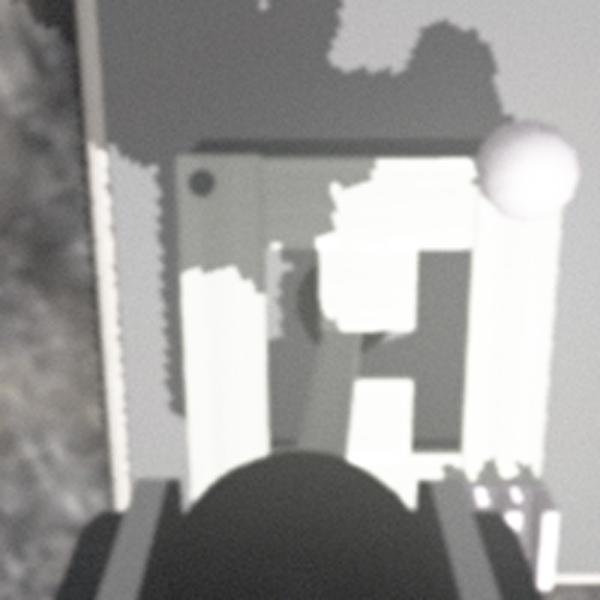

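The stick has entered the neutral slot. Continuing across.

Emit:
servo_tool([
  {"x": 9,"y": -0.5,"z": 0,"ax": 0.002,"ay": 0,"az": -0.013,"claw": 0.8},
  {"x": 9,"y": 0,"z": 0,"ax": 0,"ay": 0,"az": 0,"claw": 0.8},
  {"x": 9,"y": 0.5,"z": 0,"ax": 0,"ay": 0,"az": 0,"claw": 0.8},
  {"x": 9,"y": 1,"z": 0,"ax": 0,"ay": 0,"az": 0,"claw": 0.8},
  {"x": 9,"y": 1.5,"z": 0,"ax": 0,"ay": 0,"az": 0,"claw": 0.8},
  {"x": 0,"y": 0,"z": 0,"ax": 0,"ay": 0,"az": 0,"claw": 0.8},
])

```text
clock: 17.42
tool_pos: [0.5483, 0.1132, 0.1779]
eef_rot: [-0.58, 0.591, 0.39, -0.403]
wrist_force: [1.0, -2.9, 3.1]
opening: 0.437
```

```bash
python3 lev.py
```

```text
17.425 rel pivot mm [-1.3383 18.8414] z 0.17794808145232655 F mixer [ 1.9668 -2.3489] 3.0761169962368946 op 0.4374957543260373
turn [ 0.0026 -0.0045 -0.0246]
```

Emit:
servo_tool([
  {"x": 9,"y": 0.5,"z": 0,"ax": 0.002,"ay": -0.003,"az": -0.024,"claw": 0.8},
  {"x": 9,"y": 1,"z": 0,"ax": 0,"ay": 0,"az": 0,"claw": 0.8},
  {"x": 7,"y": 1,"z": 0,"ax": 0,"ay": 0,"az": 0,"claw": 0.8},
  {"x": 0,"y": 0,"z": 0,"ax": 0,"ay": 0,"az": 0,"claw": 0.8},
])

```text
clock: 17.92
tool_pos: [0.5555, 0.1306, 0.1768]
eef_rot: [-0.581, 0.589, 0.394, -0.4]
wrist_force: [-1.2, -3.6, 5.2]
opening: 0.438
```

```bash
python3 lev.py
```

```text
17.925 rel pivot mm [-1.0023 37.6186] z 0.17682728383385168 F mixer [ 0.1952 -3.8223] 5.21407020108277 op 0.4381354862113891
turn [ 0.0038 -0.003  -0.0139]
```

Emit:
servo_tool([
  {"x": 4,"y": 0,"z": 0,"ax": 0,"ay": -0.003,"az": -0.012,"claw": 0.8},
  {"x": 0,"y": 0,"z": 0,"ax": 0,"ay": 0,"az": 0,"claw": 0.8},
])

```text
clock: 18.18
tool_pos: [0.5551, 0.1302, 0.1769]
eef_rot: [-0.581, 0.588, 0.395, -0.4]
wrist_force: [-0.9, -3.7, 6.8]
opening: 0.438
```

```bash
python3 lev.py; python3 - <<'E'
from h import *
w=r.camera('wrist');save('g10',cv2.resize(w[60:320,150:410],(600,600),interpolation=cv2.INTER_CUBIC))
E
```

```text
18.175 rel pivot mm [-1.2001 37.1633] z 0.1769213468638107 F mixer [ 0.5072 -3.7404] 6.759357556836427 op 0.4379514323089424
turn [ 0.0047 -0.001  -0.0111]
```

View pics/g10.png

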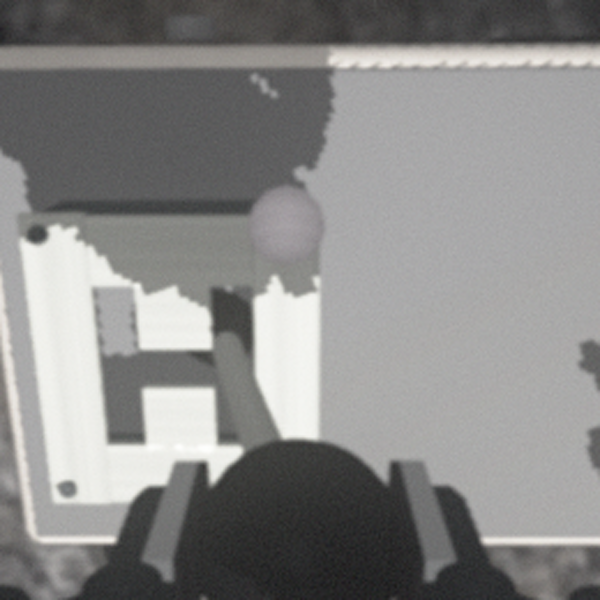

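The stick is in the inner slot. Now moving it fully to the dome (near) end.

Emit:
servo_tool([
  {"x": 0,"y": -1,"z": 8,"ax": 0.004,"ay": 0,"az": -0.01,"claw": 0.8},
  {"x": 0,"y": 0,"z": 9,"ax": 0,"ay": 0,"az": 0,"claw": 0.8},
  {"x": 0,"y": 0.5,"z": 9,"ax": 0,"ay": 0,"az": 0,"claw": 0.8},
  {"x": 0,"y": 1,"z": 9,"ax": 0,"ay": 0,"az": 0,"claw": 0.8},
  {"x": 0,"y": 1,"z": 9,"ax": 0,"ay": 0,"az": 0,"claw": 0.8},
  {"x": 0,"y": 0,"z": 0,"ax": 0,"ay": 0,"az": 0,"claw": 0.8},
])

```text
clock: 18.98
tool_pos: [0.5172, 0.1472, 0.1724]
eef_rot: [-0.584, 0.586, 0.4, -0.395]
wrist_force: [1.3, -1.2, -0.2]
opening: 0.435
```

```bash
python3 lev.py
```

```text
18.975 rel pivot mm [-42.7462  39.0816] z 0.1723892728091769 F mixer [ 1.6368 -0.6167] -0.20986987641963895 op 0.43471830184010907
turn [ 0.0057 -0.0016  0.0032]
```

Nearly there. Pushing onto the stop until it no longer moves.

Emit:
servo_tool([
  {"x": 0,"y": 0,"z": 5,"ax": 0.004,"ay": 0,"az": 0,"claw": 0.8},
  {"x": 0,"y": 0,"z": 5,"ax": 0.004,"ay": 0,"az": 0,"claw": 0.8},
])

```text
clock: 19.23
tool_pos: [0.509, 0.1499, 0.1713]
eef_rot: [0.585, -0.585, -0.398, 0.397]
wrist_force: [8.0, -6.7, -5.8]
opening: 0.437
```

```bash
python3 lev.py
```

```text
19.225 rel pivot mm [-51.3096  38.5287] z 0.17127286488664045 F mixer [ 9.9353 -3.3152] -5.798029019284077 op 0.4368066935797116
turn [ 0.0004 -0.0023  0.0012]
```

Emit:
servo_tool([
  {"x": 0,"y": 0,"z": 4,"ax": 0.002,"ay": 0,"az": 0,"claw": 0.8},
  {"x": 0,"y": 0,"z": 4,"ax": 0.002,"ay": 0,"az": 0,"claw": 0.8},
])

```text
clock: 19.48
tool_pos: [0.5067, 0.1505, 0.1711]
eef_rot: [-0.583, 0.588, 0.398, -0.395]
wrist_force: [16.4, -6.0, -14.2]
opening: 0.436
```

```bash
python3 lev.py; python3 - <<'E'
from h import *
w=r.camera('wrist');save('g11',cv2.resize(w[60:320,150:410],(600,600),interpolation=cv2.INTER_CUBIC))
E
```

```text
19.475 rel pivot mm [-53.624   38.2813] z 0.1711179228342414 F mixer [17.4965  0.4371] -14.157079784298283 op 0.43624248277645067
turn [ 0.0072 -0.0052 -0.0006]
```

View pics/g11.png

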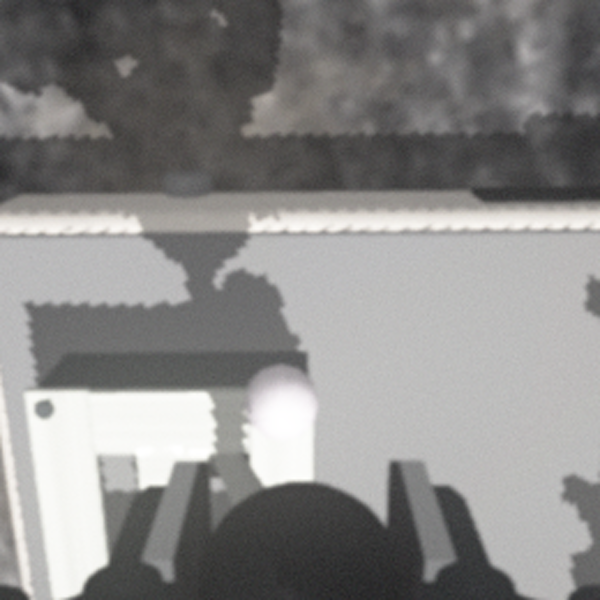

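The force rises to 17 N with hardly any motion, so it is on the stop. Relaxing, opening and rising.

Emit:
servo_tool([
  {"x": 0,"y": 0,"z": 0,"ax": 0,"ay": 0,"az": 0,"claw": 0.8},
  {"x": 0,"y": 0,"z": 0,"ax": 0,"ay": 0,"az": 0,"claw": 0.3},
  {"x": 0,"y": 0,"z": 0,"ax": 0,"ay": 0,"az": 0,"claw": 0},
  {"x": 0,"y": 0,"z": 0,"ax": 0,"ay": 0,"az": 0,"claw": 0},
  {"x": 0,"y": 0,"z": 0,"ax": 0,"ay": 0,"az": 0,"claw": 0},
  {"x": 0,"y": -20,"z": 0,"ax": 0,"ay": 0,"az": 0,"claw": 0},
  {"x": 0,"y": -40,"z": 0,"ax": 0,"ay": 0,"az": 0,"claw": 0},
  {"x": 0,"y": -45,"z": 0,"ax": 0,"ay": 0,"az": 0,"claw": 0},
  {"x": 0,"y": -30,"z": 0,"ax": 0,"ay": 0,"az": 0,"claw": 0},
  {"x": 0,"y": 0,"z": 0,"ax": 0,"ay": 0,"az": 0,"claw": 0},
])

```text
clock: 20.78
tool_pos: [0.5044, 0.152, 0.3103]
eef_rot: [-0.585, 0.586, 0.398, -0.395]
wrist_force: [0.8, 0.2, -0.1]
opening: 1.001
```

```bash
python3 lev.py; python3 - <<'E'
from h import *
o=r.observe();np.savez('p12.npz',t=o['tool_pos'],q=o['eef_rot'])
for n in ('wrist','scene','side'):
    i=r.camera(n);save(n+'12',i);np.save(n+'12.npy',i)
E
```

```text
20.775 rel pivot mm [-56.3714  38.7963] z 0.31034273095510384 F mixer [0.6986 0.4383] -0.10530044536468286 op 1.0013556417691152
turn [ 0.0033 -0.0048  0.0018]
```

View pics/wrist12.png

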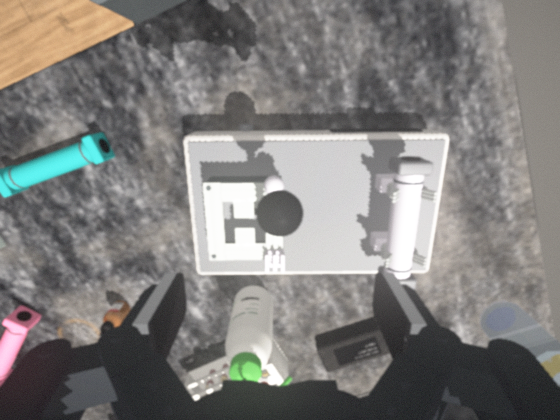

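View pics/scene12.png

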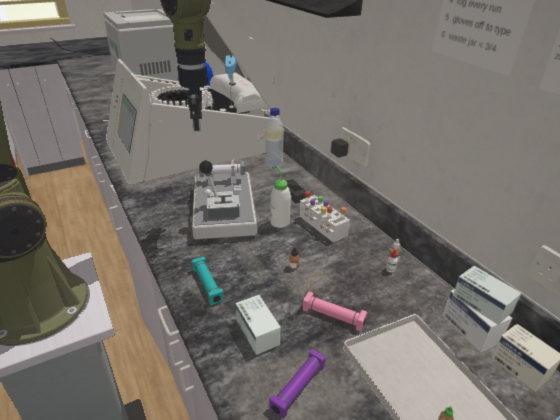

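View pics/side12.png

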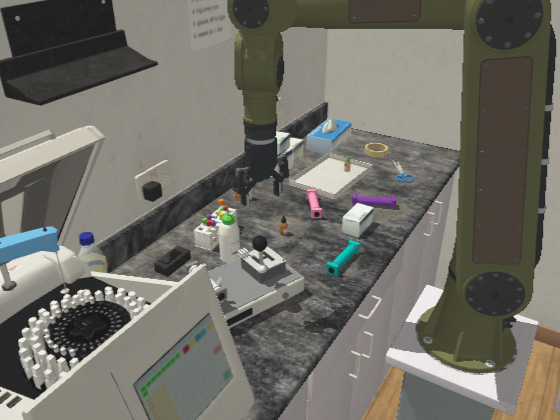

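Knob at wrist (280,213), scene (206,167) and side (260,243). The canister is clipped in and the bystanders haven't moved. Working out the lever angles.

```bash
python3 - <<'E'
from h import *
np.set_printoptions(precision=4,suppress=True)
p=np.load('p12.npz');W=campose('wrist',p['t'],p['q']);S=campose('scene');D=campose('side')
c,s=np.cos(-.3753),np.sin(-.3753);M=np.array([[c,-s],[s,c]])
def cen(i,r0,r1,c0,c1,t):
    g=np.load(i)[r0:r1,c0:c1].max(2);n,l,st,ce=cv2.connectedComponentsWithStats((g<t).astype(np.uint8));k=1+np.argmax(st[1:,4]);print(st[k]);return st[k][0]+c0+(st[k][2]-1)/2,st[k][1]+r0+(st[k][3]-1)/2
ws=cen('wrist12.npy',185,242,250,310,85);ss=cen('scene12.npy',155,180,194,218,70);ds=cen('side12.npy',230,256,246,274,60)
print(ws,ss,ds)
k=tri([(W,ws),(S,ss),(D,ds)]);print(k)
m=M.T@(k[0][:2]-[.5426,.0952]);print('rel',m,'shift',np.arcsin(m[0]/.18),'cross',np.arctan2(m[1],k[0][2]-.02))
a=np.load('wrist12.npy');b=np.load('scene12.npy')
save('fin12',np.hstack([cv2.resize(a[120:290,180:450],None,fx=1.48,fy=2.35),cv2.resize(b[150:240,185:275],(400,400),interpolation=cv2.INTER_CUBIC)]))
E
```

```text
[29  7 19 14 48]
[  6   6  12  14 136]
[  7   6  14  15 174]
(np.float64(288.0), np.float64(198.5)) (np.float64(205.5), np.float64(167.5)) (np.float64(259.5), np.float64(243.0))
(array([0.5123, 0.1542, 0.1876]), [np.float64(7.341645957599275), np.float64(5.466518108154453), np.float64(4.8772022007794185)])
rel [-0.0498  0.0438] shift -0.28029399069475175 cross 0.2554969618758867
```

View pics/fin12.png

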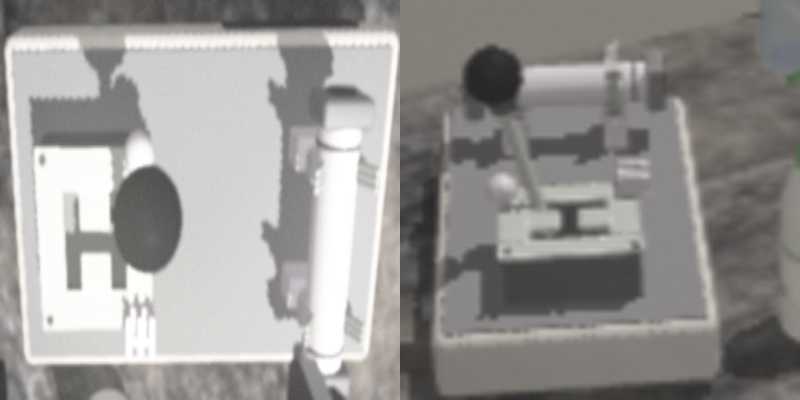

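```bash
python3 - <<'E'
from h import *
p=np.load('p12.npz');W=campose('wrist',p['t'],p['q']);S=campose('scene');D=campose('side')
c,s=np.cos(-.3753),np.sin(-.3753);M=np.array([[c,-s],[s,c]])
k=tri([(W,(279.6,212.8)),(S,(205.5,167.3)),(D,(259.5,243))]);print(k)
m=M.T@(k[0][:2]-[.5426,.0952]);print('rel',m,'shift',np.arcsin(m[0]/.18),'cross',np.arctan2(m[1],k[0][2]-.02))
E
```

```text
(array([0.51549815, 0.14813908, 0.18852598]), [np.float64(1.215317322905632), np.float64(0.2150796745197244), np.float64(1.209114805849434)])
rel [-0.04462041  0.03932017] shift -0.250502859735485 cross 0.22921751308788121
```

Shift is -0.25 (at the stop) and cross is +0.23. Handing in.

```bash
python3 -c "
from bench import r
print(r.close_job())"
```

```text
the job is handed in; nothing more can be done
None
```

The canister is clipped into the mixer, and the shift lever is at the dome end of its gate. The job was handed in at about 21 s of the 51 s allowed, with no verdict reported.

- **Canister:** I gripped the silver, grey-capped canister across the middle and pressed it down through the clips. It bottomed on the saddles at the expected height. The press peaked at about 44 N at the wrist and dropped to about zero when I relaxed it. Pictures after release show both pairs of clip tips over a level barrel.
- **Lever:** Only then did I grip the knob and bring it back to neutral, across to the inner slot, and toward the robot until it stopped. After I let go, three camera views put it at shift -0.25 and cross +0.23; the stop is at -0.25 and the inner slot at +0.22.
- **Surroundings:** The last pictures show the carton, dropper and wash bottle where they stood. The gripper ended open, about 100 mm above the knob and touching nothing.

**Checks that disagreed:**
- Two automatic masks of the knob caught only part of it, so I took its centre by hand from enlarged crops.
- When I fitted the mixer's position, the housing corners were off by 5–8 mm, so I relied mainly on the turret corners, the dome and the clip tips.
- Before I released the knob, the gripper read about 9 mm past the nominal stop, so it had probably slid on the ball. The final lever angle therefore comes from the cameras.

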